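# Set up the topping warmer

## Robot

A 7-joint arm with a two-finger parallel gripper is mounted at the origin on the work surface. World frame = base frame: x ahead of the robot, y to its left, z up, the work surface at z = 0. Lengths are in m, angles in rad, forces in N, time in s.
With the tool pointing down it reaches from about 0.425 to 0.925 m from the base axis. Payload 6.8 kg.
Tool frame: the origin (TCP) lies between the finger pads; the fingertips stand r.tcp_to_tips ahead of it and the grasp point (between the pads) is the TCP (r.tcp_to_tips is the distance from the TCP to the fingertips, in m); z points along the fingers, y is the line along which they close (so a half turn about z gives the same grasp; the last joint's range is limited). The gripper opens to 85 mm and grips with 20 to 120 N. Pads are 22 mm wide; open, the fingers measure 114 mm over their backs; the gripper's body (76 mm by 85 mm) begins 54 mm behind the grasp point. The pads swing forward as they close: fully open they stand 13 mm farther back than shut.
Start: joints at [1.111, 0.477, 0.022, 1.555, -0.011, 1.109, -0.083], TCP at [0.233, -0.634, 0.25] pointing down, gripper open.
Joint ranges: [-2.96, 2.96], [-0.34, 2.1], [-1.41, 1.46], [0.24, 2.44], [-1.37, 4.51], [0.17, 1.92], [-2.96, 2.96]. Speed limits (rad/s): [2.39, 2.39, 3.14, 3.14, 3.14, 3.14, 3.14].

## Interface

Orientations are given as a rotation vector (axis times angle).
In Python, from bench import r gives the robot as it stands.
- The arm moves only by the tool servo_tool, never from a script. Its argument "commands" is a list of rows, each a list of 2 entries, a list of its own where there are three numbers: the shift along the tool's x, y, z normalised to -1 to 1, where 1 is 250 mm, then the turn, a rotation vector about the tool's x, y, z normalised to -1 to 1, where 1 is 90 degrees. In form: [[[dx, dy, dz], [ax, ay, az]], ...]. A call has 1 to 20 rows; each row is the pose to reach, as a shift and turn from the pose commanded when the call began, along the tool's axes at that moment; what a row does not reach only later rows make up. A row lasts 1/10 s, in which the tool goes at most 50 mm and 8.59 degrees, less where a joint would pass 70% of its speed; a pose out of reach is approached as far as the arm can. A call with a number of a shift or a turn outside -1 to 1 is refused whole. A call with a gripper value outside its range is refused whole. "claw" is the closure, from 0 (fully open) to 1 (shut), set as the call begins (left out, the last holds). The fingers move at their own pace and stop on an object; "squeeze" is the grip in N (left out, the last holds). Time passes only in rows, so rows that repeat a pose let the fingers close. It gives the time, the measured TCP pose, the force, the opening and the grip force at its end, in the units of the state.
- r.get_obs(): the state, without advancing time (a new reading comes with each control period).
- r.grab_frame(name): name is "side" or "top"; returns (picture, depth): 384x512x3 uint8, red, green, blue; 384x512 float32, m along the optical axis (not along the pixel's ray), 0 where there is no reading.
- r.camera_model(name): a dict with "fx", "fy", "cx", "cy" (pixels), "k1" (the pictures are not rectified: a ray, as slopes to the right and down, at radius r is drawn at 1 + k1 r^2 times it, then the intrinsics apply), "extrinsics" (4x4, takes a point from camera to world coordinates). Camera axes: x right, y down, z forward; pixel columns grow to the right and rows downward; lengths in m; the calibration is good to about 2 mm. A picture is of the moment at which its call begins. camera_model takes no time and is no camera call.
- r.hand_in(): hands the job in; it is judged then, once.
Trained networks look in the newest picture that a camera, given by its name, has taken for a name from the list of things; names that differ only in an ending like _2 or _b are one class to them, and where a whole thing is asked for, a point or a joint stands for the part that bears it (a point fixed in the world has none). Each returns a list of dicts, best first, with "confidence" (0 to 1); they miss things now and then, are a little off and sometimes report something else, mostly with a low value. They report only what shows in the picture. A call takes as long as a camera call. They do not tell look-alikes from the thing itself.
- r.boxes_of(camera, target): "uv" ([column, row] in pixels, amid what is visible of it).
- r.mark_of(camera, target): "uv" ([column, row] in pixels: a listed point, or the origin of a listed thing).
The state is a dict: "clock": time; "joints": joint angles; "qvel": joint speeds; "tau": joint torques, N m; "tcp_pos": TCP position; "orientation": TCP orientation; "contact_force": force on the tool from outside, world axes, zero at the start; "moment": the same for the moment, N m; "grip_width": finger opening in m; "gripper_force": force on a finger pad.
Only numpy, scipy, OpenCV 4.12 (cv2) and the standard library are available. Lean on these libraries where they do the work, as an engineer would, in place of code of your own. Each camera call takes 0.05 s, during which the arm holds its last target. There are 200 camera calls.

## Task

Get the topping warmer on the bakery counter ready for the day: seat the empty jar rack fully home on the warmer's two locating pegs, then stand every topping jar upright in the rack, one per cell, and only then press the start button fully down and let it spring back. Leave everything else on the counter as it is.

Things in the scene. Friction and masses are not known exactly. Their poses are not given: they have to be found in the camera images.
- warmer: topping warmer, fixed: stainless box 245 mm deep (its x) by 322 mm wide (its y). Origin: centre of its footprint on the counter; +x to its back. Deck 55 mm high over x -57 to +123 mm, with a dark hot plate and two locating pegs. In front (-x) a control ledge 66 mm deep, 45 mm high: start button at x -89, y -85; black dial at y +85, 16 mm high, not used; pilot lamp.
- seat (a point): point on the deck midway between the pegs (warmer x +33, y 0, z 55 mm), axes as the warmer's. The pegs stand at its y -141 and +141 mm: 12 mm thick, 24 mm high, the upper 12 mm tapering to 5 mm. The rack's origin must come here, its y along the warmer's y, either way round.
- rack: lift-out jar rack, loose aluminium, about 0.55 kg. Foot plate 148 (x) by 308 (y) by 6 mm with 15 mm through holes for the pegs at x 0, y -141 and +141 mm; home, it lies flat on the deck. Six open cells, centres x -37/+37, y -84/0/+84 mm, each 66 (x) by 80 mm (y) inside, floor at z 6, walls up to z 26 mm. Origin: centre of the plate's underside, z up. Same after a half turn.
- rack_grip (a point): centre of the rack's bridge handle, 79 mm above the rack's origin: a flat bar 8 mm thick (rack x), 102 mm long (rack y), from z 66 to z 92 mm, on posts at y -45 and +45 mm. Pinch across the 8 mm from above.
- start (a joint): travel of the start button in m: 0 up, 0.006 fully down; spring return, starts to move at 1.5 N and is fully down at 5 N.
- start_top (a point): centre of the top of the start button (grey round cap, 32 mm wide, in a black ring 48 mm wide and 12 mm high), on the warmer's ledge; 22 mm above the ledge when up, moves straight down with the button.
- jar0: jar of topping: straight-sided amber glass with paper label and steel screw lid, squat, 58 mm in diameter and 62 mm tall, sides straight from foot to lid, about 0.2 kg, standing on the counter; all jars are alike. Origin: centre of its underside; z up. 4 to 6 of the six jars are there; absent ones read None.
- jar1: jar of topping: straight-sided amber glass with paper label and steel screw lid, squat, 58 mm in diameter and 62 mm tall, sides straight from foot to lid, about 0.2 kg, standing on the counter; all jars are alike. Origin: centre of its underside; z up. May be absent.
- jar2: jar of topping: straight-sided amber glass with paper label and steel screw lid, squat, 58 mm in diameter and 62 mm tall, sides straight from foot to lid, about 0.2 kg, standing on the counter; all jars are alike. Origin: centre of its underside; z up. May be absent.
- jar3: jar of topping: straight-sided amber glass with paper label and steel screw lid, squat, 58 mm in diameter and 62 mm tall, sides straight from foot to lid, about 0.2 kg, standing on the counter; all jars are alike. Origin: centre of its underside; z up. May be absent.
- jar4: jar of topping: straight-sided amber glass with paper label and steel screw lid, squat, 58 mm in diameter and 62 mm tall, sides straight from foot to lid, about 0.2 kg, standing on the counter; all jars are alike. Origin: centre of its underside; z up. May be absent.
- jar5: jar of topping: straight-sided amber glass with paper label and steel screw lid, squat, 58 mm in diameter and 62 mm tall, sides straight from foot to lid, about 0.2 kg, standing on the counter; all jars are alike. Origin: centre of its underside; z up. May be absent.
- shaker: bystander: aluminium sugar shaker, 62 mm wide, 98 mm tall, taller than the jars and tapered, standing among them. Origin: centre of its underside.
- cup: bystander: white ceramic cup without handle, 68 mm wide, 62 mm tall, open, standing among the jars. Origin: centre of its underside.
- canister: bystander: steel canister 96 mm wide, 150 mm tall, left of the warmer. Origin: centre of its underside.
- cupstack: bystander: stack of brown paper cups 92 mm wide, 125 mm tall, left of the warmer. Origin: centre of its underside.
- scraper: bystander: flat steel dough scraper with a dark wooden grip, 92 x 130 mm, 18 mm high, lying left of the warmer near the robot. Origin: on the counter under its middle.
Things that resemble listed ones, but are neither listed nor needed, are in the scene too. What is shaped like the jar0 but green or turquoise is not meant. What is shaped like the jar1 but blue or yellow is not meant.

How it is judged:
By the outcome, as a careful person would: the job done as asked, in the order asked, and still so for the second after the job is handed in, with the robot touching nothing.
Of jar0, jar1, jar2, jar3, jar4, jar5 only 4 to 6 are there at a start; the rules pass over those that are not, and their reading is None.
At some moment in a run one of rack, jar0, jar1, jar2, jar3, jar4, jar5 may be knocked a few centimetres aside while the robot is not near it.
It also fails if it takes over 210 s, if anything falls off the work surface, if the arm or the gripper's body presses on something with over 40 N, if the wrist force passes 120 N, or if a joint passes its speed limit or range.

## Working session

There is one attempt and no reset: what is moved stays moved. The work goes in short steps, Python scripts to look and compute and a tool call to move; the robot and the scene stay as the last step left them, time stands still between calls to the robot, and variables do not carry over. Pictures are saved under pics/ and viewed, at most 14 in all, crops included, and the job is handed in when it is done.

Besides the shell and the picture viewer there is one more tool, called by a JSON object that holds its "method" and its "body", one argument or row to a line. servo_tool: Moves the arm, as the interface text tells. Scaled input: -1 to 1 covers 250 mm each way for a shift and 90 degrees each way for a turn. Its arguments: {"type":"object","properties":{"commands":{"type":"array"},"claw":{"type":"number"},"squeeze":{"type":"number"}},"required":["commands"]}

```bash
ls; mkdir -p pics; cat > h.py <<'E'
import numpy as np, cv2
from bench import r
def grab(n,save=None):
    im,d=r.grab_frame(n)
    if save: cv2.imwrite('pics/'+save,im[:,:,::-1])
    return im,d
def slopes(n,uv):
    c=r.camera_model(n); x=(np.atleast_2d(uv)-[c['cx'],c['cy']])/[c['fx'],c['fy']]
    s=x.copy()
    for _ in range(20): s=x/(1+c['k1']*(s**2).sum(1,keepdims=True))
    return s
def ray(n,uv):
    E=r.camera_model(n)['extrinsics']; s=slopes(n,uv)
    return E[:3,3],np.c_[s,np.ones(len(s))]@E[:3,:3].T
def atz(n,uv,z):
    o,d=ray(n,uv); return o+d*((z-o[2])/d[:,2])[:,None]
def cloud(n,d):
    v,u=np.mgrid[:d.shape[0],:d.shape[1]]
    o,q=ray(n,np.c_[u.ravel(),v.ravel()].astype(float))
    P=o+q*d.ravel()[:,None]; P[d.ravel()==0]=np.nan
    return P.reshape(*d.shape,3)
E
python3 - <<'E'
from h import *
for n in('top','side'):
    c=r.camera_model(n); print(n,{k:np.round(c[k],4).tolist() for k in c})
    grab(n,n+'0.png')
    for t in('jar0','rack','rack_grip','start_top','warmer','seat','shaker','cup'):
        for f in('boxes_of','mark_of'):
            print(t,f,[(np.round(x['uv']).tolist(),round(x['confidence'],2)) for x in getattr(r,f)(n,t)])
print(r.get_obs(), r.tcp_to_tips)
E
```

```text
pics
top {'fx': 371.9397, 'fy': 371.9397, 'cx': 252.9996, 'cy': 196.5819, 'k1': 0.0258, 'extrinsics': [[0.0021, -0.9945, 0.1048, 0.3815], [-1.0, -0.0018, 0.0032, 0.0652], [-0.003, -0.1049, -0.9945, 1.1494], [0.0, 0.0, 0.0, 1.0]]}
jar0 boxes_of [([269.0, 114.0], 0.86), ([334.0, 219.0], 0.84), ([332.0, 256.0], 0.83), ([333.0, 134.0], 0.69), ([331.0, 162.0], 0.68), ([300.0, 162.0], 0.62), ([303.0, 132.0], 0.61), ([236.0, 248.0], 0.61), ([376.0, 283.0], 0.59)]
jar0 mark_of [([330.0, 137.0], 0.95), ([270.0, 117.0], 0.92), ([332.0, 219.0], 0.79), ([300.0, 134.0], 0.79), ([237.0, 250.0], 0.73), ([326.0, 165.0], 0.58)]
rack boxes_of [([416.0, 201.0], 0.92), ([303.0, 162.0], 0.47)]
rack mark_of [([413.0, 199.0], 0.71)]
rack_grip boxes_of [([417.0, 201.0], 0.72), ([238.0, 213.0], 0.38)]
rack_grip mark_of [([426.0, 199.0], 0.69)]
start_top boxes_of [([213.0, 183.0], 0.66)]
start_top mark_of [([239.0, 216.0], 0.56), ([300.0, 134.0], 0.29)]
warmer boxes_of [([212.0, 182.0], 0.65)]
warmer mark_of []
seat boxes_of [([211.0, 184.0], 0.85), ([414.0, 199.0], 0.44)]
seat mark_of [([210.0, 172.0], 0.83)
[... 1683 characters left out ...]
1.11090106,  0.47699878,  0.02240764,  1.55541414, -0.01151284,
        1.10927631, -0.08309665]), 'qvel': array([-9.68473138e-05, -5.28360594e-04,  5.82878527e-04,  8.53156985e-04,
        3.23716959e-04,  3.58572446e-04,  4.47053171e-04]), 'tau': array([ 1.82841126e-05, -5.96314895e+01,  1.60641901e+00, -2.81542253e+01,
        1.24738907e-02,  1.61758726e-03,  4.65663902e-06]), 'tcp_pos': array([ 0.23260437, -0.6336733 ,  0.25030289]), 'orientation': array([3.09310061e+00, 5.49702063e-01, 4.54818540e-05]), 'contact_force': array([-0.10259466, -0.94152484, -0.53306864]), 'moment': array([-0.01133471,  0.06845621,  0.00073909]), 'gripper_force': 0.0, 'grip_width': 0.08517511156420363} 0.019
```

```bash
python3 - <<'E'
from h import *
im=cv2.imread('pics/top0.png'); cv2.imwrite('pics/top0z.png',cv2.resize(im[70:340,150:500],(778,600),interpolation=cv2.INTER_CUBIC))
im=cv2.imread('pics/side0.png'); cv2.imwrite('pics/side0z.png',cv2.resize(im[50:350,130:430],(600,600),interpolation=cv2.INTER_CUBIC))
E
```

```text
(no output)
```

View pics/top0z.png

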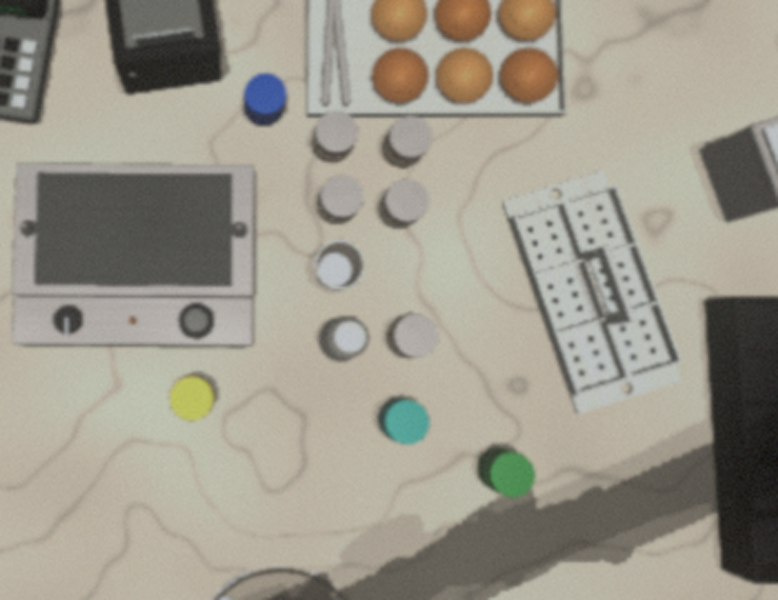

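View pics/side0z.png

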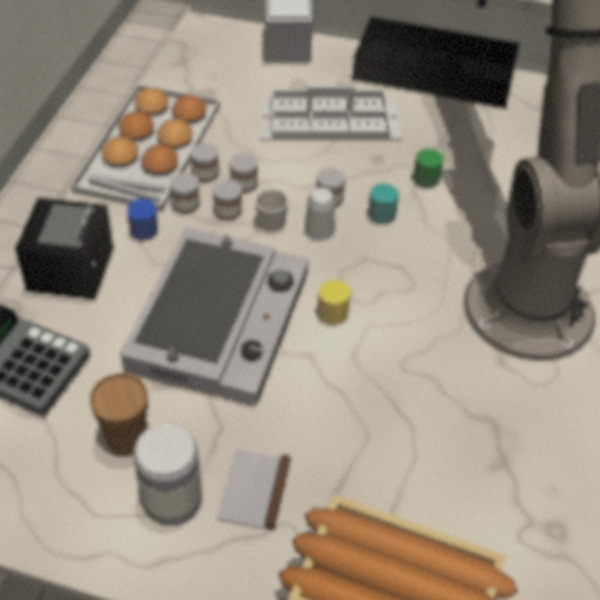

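The top view shows five amber jars with steel lids at (301,131), (334,132), (303,159), (332,161) and (336,221). These could be mistaken for them, and I exclude each one:
- Cup at (301,191)
- Shaker at (306,222)
- Blue jar at (269,115)
- Yellow jar at (236,249)
- Turquoise jar at (333,259)
- Green jar at (379,283)

The rack is at (416,201), the pegs at (163,172) and (258,173), and the button at (238,214). The dial is at (180,213).

```bash
cat > meas.py <<'E'
from h import *
def blob(P,xy,rad,zr):
    m=(np.hypot(P[...,0]-xy[0],P[...,1]-xy[1])<rad)&(P[...,2]>zr[0])&(P[...,2]<zr[1]); return P[m]
def circ(Q):
    (c,rad)=cv2.minEnclosingCircle(Q[:,:2].astype(np.float32)); return np.round([*Q[:,:2].mean(0),np.median(Q[:,2]),*c,rad,len(Q)],4)
E
python3 - <<'E'
from meas import *
D={n:cloud(n,grab(n)[1]) for n in('top','side')}
P=D['top']
for nm,uv in dict(j0=(301,131),j1=(334,132),j2=(303,159),j3=(332,161),j4=(336,221),cup=(301,191),shk=(306,222),yel=(236,249),tur=(333,259),blue=(269,115)).items():
    z=P[uv[1],uv[0],2]; xy=atz('top',[uv],.062)[0,:2]
    print(nm,round(float(z),3),*[circ(blob(D[n],xy,.04,(.054,.072))).tolist() if len(blob(D[n],xy,.04,(.054,.072))) else None for n in D])
# rack
xy=atz('top',[(416,201)],.03)[0,:2]
for n in D:
    Q=blob(D[n],xy,.2,(.002,.12)); B=blob(D[n],xy,.09,(.08,.11))
    for nm,q in(('rack',Q),('bar',B)):
        if len(q)>5:
            (c,s,a)=cv2.minAreaRect((q[:,:2]*1000).astype(np.float32)); print(n,nm,np.round(c,1),np.round(s,1),round(a,2),len(q),'z',np.percentile(q[:,2],[5,50,95]).round(4))
    for rr in ((.05,.06),(.04,.05)):pass
wxy=atz('top',[(210,180)],.055)[0,:2]; print('w',wxy)
for n in D:
    for nm,zr in(('deck',(.051,.060)),('all',(.03,.06))):
        q=blob(D[n],wxy,.25,zr); (c,s,a)=cv2.minAreaRect((q[:,:2]*1000).astype(np.float32)); print(n,nm,np.round(c,1),np.round(s,1),round(a,2),len(q),np.median(q[:,2]))
for uv,zz in(((163,172),.079),((258,173),.079),((238,214),.067)):
    a=atz('top',[uv],zz)[0]; print(uv,a.round(4),[ (circ(blob(D[n],a,.03,(.063,.09))).tolist() if len(blob(D[n],a,.03,(.063,.09)))else 0) for n in D])
E
```

```text
j0 0.064 [0.6994, -0.0751, 0.0632, 0.7002, -0.0758, 0.0289, 291.0] [0.6984, -0.0739, 0.0632, 0.6985, -0.0757, 0.0326, 130.0]
j1 0.061 [0.6921, -0.1738, 0.0633, 0.6927, -0.1742, 0.0289, 298.0] [0.6916, -0.1714, 0.0641, 0.6945, -0.1735, 0.0336, 126.0]
j2 0.064 [0.6114, -0.0819, 0.0636, 0.6124, -0.0819, 0.0288, 295.0] [0.6107, -0.0788, 0.063, 0.6106, -0.0826, 0.0332, 138.0]
j3 0.066 [0.6053, -0.1672, 0.0635, 0.6061, -0.1678, 0.029, 300.0] [0.6038, -0.165, 0.0636, 0.6065, -0.1679, 0.0341, 128.0]
j4 0.06 [0.4265, -0.1753, 0.0637, 0.4265, -0.1759, 0.0289, 311.0] [0.4242, -0.1739, 0.0635, 0.4269, -0.1765, 0.0321, 131.0]
cup 0.003 [0.5209, -0.0793, 0.0631, 0.5198, -0.0779, 0.0335, 106.0] [0.5177, -0.0757, 0.0621, 0.516, -0.0759, 0.0358, 77.0]
shk 0.098 [0.4164, -0.0671, 0.0623, 0.4218, -0.0802, 0.0268, 20.0] [0.4189, -0.0659, 0.0635, 0.4204, -0.0755, 0.0268, 53.0]
yel 0.062 [0.3445, 0.1197, 0.0631, 0.3446, 0.1197, 0.0285, 312.0] [0.3423, 0.1206, 0.0639, 0.3464, 0.1191, 0.0327, 176.0]
tur 0.066 [0.3149, -0.1616, 0.0636, 0.3155, -0.1623, 0.0289, 321.0] [0.312, -0.16, 0.0642, 0.3135, -0.1631, 0
[... 463 characters left out ...]
eck [564.1 171.6] [404.5 432.4] 52.62 6149 0.05684749644906262
top all [550.3 156.7] [467.6 413.2] 1.64 8431 0.055918045629679725
side deck [558.6 170.4] [410.4 445.6] 50.13 2919 0.05638013579613066
side all [554.1 156.5] [481.6 418.5] 0.74 4525 0.054095001442939994
(163, 172) [0.5658 0.3309 0.079 ] [[0.5689, 0.3363, 0.0719, 0.5738, 0.3339, 0.0124, 16.0], [0.5674, 0.3368, 0.0702, 0.5706, 0.3308, 0.0171, 18.0]]
(258, 173) [0.5634 0.0542 0.079 ] [[0.5656, 0.0565, 0.076, 0.5653, 0.0571, 0.0066, 18.0], [0.5647, 0.0614, 0.0694, 0.5633, 0.0646, 0.018, 18.0]]
(238, 214) [0.4445 0.1123 0.067 ] [[0.4457, 0.1151, 0.068, 0.4456, 0.1179, 0.018, 89.0], [0.4427, 0.1134, 0.0679, 0.44, 0.116, 0.0208, 56.0]]
```

```bash
cat >> meas.py <<'E'
from scipy.spatial.transform import Rotation as R
from scipy.ndimage import label
def big(P,xy,zr,rad,k=1):
    m=(np.hypot(P[...,0]-xy[0],P[...,1]-xy[1])<rad)&(P[...,2]>zr[0])&(P[...,2]<zr[1])
    l,n=label(m); return P[l==1+np.argmax(np.bincount(l.ravel())[1:])]
def rect(q):
    c,s,a=cv2.minAreaRect((q[:,:2]*1000).astype(np.float32)); print('  rect',np.round(c,1),np.round(s,1),round(a,2),len(q),'z',np.percentile(q[:,2],[10,50,90]).round(4))
def rel(*targets):
    "targets (x,y,z,yaw of tool y deg): rows in command units from the pose now"
    o=r.get_obs(); M=R.from_rotvec(o['orientation'])
    print('at',o['tcp_pos'].round(4),'yaw_y',np.degrees(np.arctan2(M.as_matrix()[1,1],M.as_matrix()[0,1])).round(2),'clock',round(o['clock'],1),'F',o['contact_force'].round(1),'w',round(o['grip_width'],4))
    for t in targets:
        y=np.radians(t[3]); Y=np.array([np.cos(y),np.sin(y),0]); Z=np.array([0,0,-1.]); X=np.cross(Y,Z)
        g=R.from_matrix(np.c_[X,Y,Z])
        print(t,(M.inv().apply(np.array(t[:3])-o['tcp_pos'])/.25).round(3).tolist(),((M.inv()*g).as_rotvec()/(np.pi/2)).round(3).tolist())
E
python3 - <<'E'
from meas import *
for n in('top','side'):
    P=cloud(n,grab(n)[1]); print(n)
    print(' rack'); rect(big(P,(.49,-.425),(.004,.03),.19))
    q=blob(P,(.4927,-.4273),.07,(.085,.1)); rect(q); print(q.mean(0))
    print(' deck'); rect(big(P,(.55,.197),(.0525,.0605),.21)); print(' ledge'); rect(big(P,(.44,.197),(.043,.049),.2)); print(' all');rect(big(P,(.52,.197),(.03,.06),.24))
rel((.4927,-.4273,.18,-72),(.4927,-.4273,.079,-72))
E
```

```text
top
 rack
  rect [ 494.9 -436. ] [315.7 171.2] 16.91 4628 z [0.0056 0.0088 0.0261]
  rect [ 492.6 -426.7] [100.9  11.7] 18.69 146 z [0.0879 0.0925 0.0956]
[ 0.49121769 -0.4270889   0.09208347]
 deck
  rect [567.7 197.4] [323.3 179.5] 89.46 6024 z [0.0544 0.0569 0.0592]
 ledge
  rect [445.9 197.8] [323.7  65.3] 89.84 1694 z [0.0441 0.0464 0.0483]
 all
  rect [535.6 197.9] [324.7 246. ] 89.81 8186 z [0.0458 0.0559 0.0587]
side
 rack
  rect [ 497.8 -424.8] [359.7 260.3] 32.7 1588 z [0.0057 0.0117 0.025 ]
  rect [ 490.4 -425.9] [94.8 21.7] 14.21 55 z [0.0858 0.0891 0.094 ]
[ 0.48962888 -0.42691198  0.08966796]
 deck
  rect [566.6 197.3] [326.9 180.9] 89.73 2541 z [0.0539 0.0569 0.0596]
 ledge
  rect [445.8 213.6] [ 68.  223.6] 0.98 266 z [0.0441 0.0463 0.0485]
 all
  rect [534.3 196.1] [335. 250.] 89.38 4212 z [0.0439 0.0544 0.0588]
at [ 0.2326 -0.6337  0.2503] yaw_y -69.84 clock 1.9 F [0.2 0.1 0.6] w 0.0854
(0.4927, -0.4273, 0.18, -72) [1.261, -0.416, 0.281] [0.0, 0.0, 0.024]
(0.4927, -0.4273, 0.079, -72) [1.261, -0.416, 0.685] [0.0, 0.0, 0.024]
```

{"method": "servo_tool", "body": {
  "commands": [
    [[1,-0.33,0],[0,0,0.024]],
    [[1,-0.33,0],[0,0,0.024]],
    [[1,-0.33,0],[0,0,0.024]],
    [[1,-0.33,0],[0,0,0.024]],
    [[1,-0.33,0],[0,0,0.024]],
    [[1,-0.33,0],[0,0,0.024]],
    [[1,-0.33,0],[0,0,0.024]],
    [[1,-0.33,0],[0,0,0.024]]
  ],
  "claw": 0
}}

```text
clock: 2.7
tcp_pos: [0.4378, -0.4711, 0.2503]
orientation: [3.103, 0.49, -0.002]
contact_force: [-0.5, -0.1, 0.8]
grip_width: 0.0857
gripper_force: 0.0
```

```bash
python3 - <<'E'
from meas import *
P=cloud('top',grab('top','app.png')[1])
rect(blob(P,(.4927,-.4273),.07,(.085,.1)))
q=big(P,(.49,-.425),(.004,.03),.19);rect(q)
rel((.4925,-.427,.2,-72),(.4925,-.427,.079,-72))
E
```

```text
rect [ 492.8 -427.1] [100.7  11.3] 20.66 145 z [0.0875 0.0922 0.0955]
  rect [ 493.4 -431.9] [311.6 170.4] 17.18 4628 z [0.0056 0.0088 0.0263]
at [ 0.4369 -0.4718  0.2503] yaw_y -72.17 clock 2.8 F [-0.2 -0.1  0.3] w 0.0854
(0.4925, -0.427, 0.2, -72) [0.267, -0.103, 0.201] [0.0, 0.001, -0.002]
(0.4925, -0.427, 0.079, -72) [0.267, -0.103, 0.685] [0.0, 0.001, -0.002]
```

{"method": "servo_tool", "body": {
  "commands": [
    [[0.267,-0.103,0.2],[0,0,0]],
    [[0.267,-0.103,0.2],[0,0,0]],
    [[0.267,-0.103,0.2],[0,0,0]],
    [[0.267,-0.103,0.4],[0,0,0]],
    [[0.267,-0.103,0.55],[0,0,0]],
    [[0.267,-0.103,0.65],[0,0,0]],
    [[0.267,-0.103,0.685],[0,0,0]],
    [[0.267,-0.103,0.685],[0,0,0]],
    [[0.267,-0.103,0.685],[0,0,0]]
  ]
}}

```text
clock: 3.65
tcp_pos: [0.4945, -0.4266, 0.0806]
orientation: [3.101, 0.489, 0.002]
contact_force: [-0.2, -0.5, 0.2]
grip_width: 0.0854
gripper_force: 0.0
```

{"method": "servo_tool", "body": {
  "commands": [
    [[0,0,0],[0,0,0]],
    [[0,0,0],[0,0,0]],
    [[0,0,0],[0,0,0]],
    [[0,0,0],[0,0,0]],
    [[0,0,0],[0,0,0]],
    [[0,0,0],[0,0,0]],
    [[0,0,0],[0,0,0]],
    [[0,0,0],[0,0,0]],
    [[0,0,0],[0,0,0]],
    [[0,0,0],[0,0,0]]
  ],
  "claw": 1,
  "squeeze": 70
}}

```text
clock: 4.65
tcp_pos: [0.4949, -0.4257, 0.0797]
orientation: [3.102, 0.491, 0.002]
contact_force: [0.5, -2.6, 5.1]
grip_width: 0.007
gripper_force: 69.4
```

{"method": "servo_tool", "body": {
  "commands": [
    [[0,0,-0.2],[0,0,0]],
    [[0,0,-0.4],[0,0,0]],
    [[0,0,-0.6],[0,0,0]],
    [[0,0,-0.6],[0,0,0]],
    [[0,0,-0.6],[0,0,0]]
  ]
}}

```text
clock: 5.15
tcp_pos: [0.4937, -0.424, 0.2283]
orientation: [-3.101, -0.492, 0.002]
contact_force: [-0.7, 0.1, -6.7]
grip_width: 0.007
gripper_force: 70.0
```

```bash
python3 - <<'E'
from meas import *
grab('side','lift.png')
rel((.5677,.1974,.23,0),(.53,-.11,.23,-36))
E
```

```text
at [ 0.4928 -0.4234  0.2264] yaw_y -71.97 clock 5.2 F [-0.2  1.1 -6.3] w 0.0069
(0.5677, 0.1974, 0.23, 0) [1.053, -2.269, -0.007] [-0.004, -0.0, -0.8]
(0.53, -0.11, 0.23, -36) [0.529, -1.146, -0.011] [-0.003, 0.001, -0.4]
```

{"method": "servo_tool", "body": {
  "commands": [
    [[0.1,-0.2,0],[0,0,-0.08]],
    [[0.2,-0.4,0],[0,0,-0.16]],
    [[0.29,-0.6,0],[0,0,-0.24]],
    [[0.36,-0.78,0],[0,0,-0.32]],
    [[0.42,-0.9,0],[0,0,-0.38]],
    [[0.44,-0.95,0],[0,0,-0.4]],
    [[0.44,-0.95,0],[0,0,-0.4]]
  ]
}}

```text
clock: 5.9
tcp_pos: [0.5241, -0.1607, 0.2261]
orientation: [-2.789, -1.433, 0.006]
contact_force: [-0.8, -0.1, -5.9]
grip_width: 0.007
gripper_force: 70.1
```

```bash
python3 - <<'E'
from meas import *
rel((.5677,.1974,.23,0),(.56,.1,.23,0))
E
```

```text
at [ 0.5241 -0.1607  0.2261] yaw_y -35.6 clock 5.9 F [-0.8 -0.1 -5.9] w 0.007
(0.5677, 0.1974, 0.23, 0) [1.266, -0.692, -0.012] [-0.004, -0.001, -0.396]
(0.56, 0.1, 0.23, 0) [0.931, -0.49, -0.013] [-0.004, -0.001, -0.396]
```

{"method": "servo_tool", "body": {
  "commands": [
    [[0.18,-0.1,0],[0,0,-0.08]],
    [[0.36,-0.2,0],[0,0,-0.16]],
    [[0.54,-0.3,0],[0,0,-0.24]],
    [[0.72,-0.4,0],[0,0,-0.32]],
    [[0.85,-0.46,0],[0,0,-0.37]],
    [[0.931,-0.49,0],[0,0,-0.396]],
    [[0.931,-0.49,0],[0,0,-0.396]]
  ]
}}

```text
clock: 6.6
tcp_pos: [0.5628, 0.0983, 0.2271]
orientation: [-2.221, -2.217, 0.001]
contact_force: [-0.8, -0.4, -5.9]
grip_width: 0.007
gripper_force: 70.1
```

```bash
python3 - <<'E'
from meas import *
rel((.5677,.1974,.23,-.3))
E
```

```text
at [0.5628 0.0983 0.2271] yaw_y -0.09 clock 6.6 F [-0.8 -0.4 -5.9] w 0.007
(0.5677, 0.1974, 0.23, -0.3) [0.396, 0.019, -0.011] [-0.002, -0.001, 0.002]
```

{"method": "servo_tool", "body": {
  "commands": [
    [[0.19,0.01,0],[0,0,0.002]],
    [[0.36,0.019,0.05],[0,0,0.002]],
    [[0.396,0.019,0.12],[0,0,0.002]],
    [[0.396,0.019,0.17],[0,0,0.002]],
    [[0.396,0.019,0.17],[0,0,0.002]],
    [[0.396,0.019,0.17],[0,0,0.002]]
  ]
}}

```text
clock: 7.2
tcp_pos: [0.569, 0.191, 0.1856]
orientation: [2.236, 2.206, -0.004]
contact_force: [1.1, -0.2, -5.1]
grip_width: 0.0069
gripper_force: 70.1
```

```bash
python3 - <<'E'
from meas import *
im,d=grab('top','over.png'); P=cloud('top',d)
b=r.get_obs()['tcp_pos'][2]-.079
print('underside z',b)
for zr in((b-.004,b+.014),(b-.004,b+.032)): rect(big(P,(.5677,.1974),zr,.2))
rel((.5677,.1974,.15,-.3))
cv2.imwrite('pics/overz.png',cv2.resize(im[120:250,130:300,::-1],(782,598),interpolation=cv2.INTER_CUBIC))
E
```

```text
underside z 0.10744648028141267
  rect [534.4 277.2] [62.9 74.7] 0.38 519 z [0.1091 0.1117 0.1147]
  rect [566.3 282. ] [121.1 143.3] 89.35 1143 z [0.1087 0.1119 0.1308]
at [0.5694 0.1917 0.1864] yaw_y -0.74 clock 7.2 F [ 0.1  0.2 -5.2] w 0.0075
(0.5677, 0.1974, 0.15, -0.3) [0.023, -0.007, 0.146] [-0.0, 0.001, -0.005]
```

View pics/overz.png

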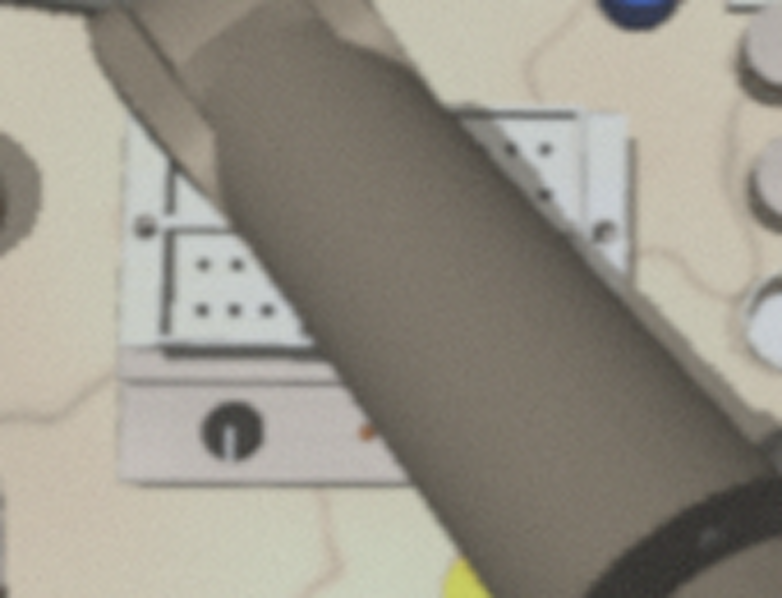

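The arm now hides the middle of the rack, but both peg holes show at about (161.5,169.4) and (261.3,170.2). I'll compare them with the pegs.

```bash
python3 - <<'E'
from meas import *
def dark(f,uv,h=6):
    g=cv2.cvtColor(cv2.imread(f),cv2.COLOR_BGR2GRAY).astype(float); u,v=map(int,np.round(uv))
    w=g[v-h:v+h+1,u-h:u+h+1]; w=np.clip(np.percentile(w,60)-25-w,0,None); V,U=np.mgrid[v-h:v+h+1,u-h:u+h+1]
    return np.array([(U*w).sum(),(V*w).sum()])/w.sum()
H=[dark('pics/over.png',u,4) for u in((161.5,169.4),(261.3,170.2))]
G=[dark('pics/top0.png',u,4) for u in((163,172),(258,173))]
zt=r.get_obs()['tcp_pos'][2]-.073
h=np.array([atz('top',[u],zt)[0] for u in H]); p=np.array([atz('top',[u],.072)[0] for u in G])
for q in(h,p): print(q.round(4).tolist(),'mid',q.mean(0).round(4),'yaw',np.degrees(np.arctan2(*(q[0]-q[1])[[0,1]])).round(2),'len',np.linalg.norm(q[0]-q[1]).round(4))
print(H,G)
im=cv2.imread('pics/top0.png')
cv2.imwrite('pics/pegs.png',np.hstack([cv2.resize(im[160:185,u-12:u+13],(300,300),interpolation=cv2.INTER_CUBIC) for u in(163,258)]))
rel((.5677,.1974,.15,-.3))
E
```

```text
[[0.5663, 0.3234, 0.1134], [0.5646, 0.0497, 0.1134]] mid [0.5655 0.1866 0.1134] yaw 0.35 len 0.2738
[[0.5664, 0.3299, 0.072], [0.5633, 0.0588, 0.072]] mid [0.5648 0.1943 0.072 ] yaw 0.67 len 0.2711
[array([162.65986395, 169.75782313]), array([259.74689441, 170.52795031])] [array([163.91666667, 172.20454545]), array([256.42322097, 173.45692884])]
at [0.5694 0.1917 0.1864] yaw_y -0.74 clock 7.2 F [ 0.1  0.2 -5.2] w 0.0075
(0.5677, 0.1974, 0.15, -0.3) [0.023, -0.007, 0.146] [-0.0, 0.001, -0.005]
```

View pics/pegs.png

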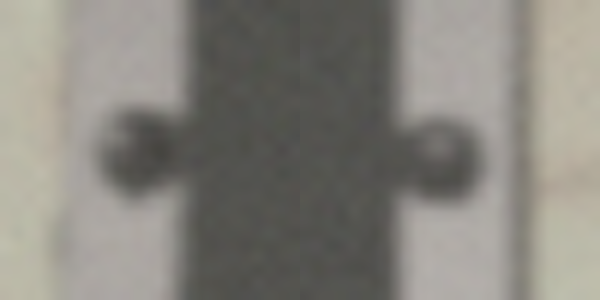

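```bash
python3 - <<'E'
from meas import *
H=[(161.0,168.85),(260.8,169.7)];G=[(160.7,171.3),(257.2,172.0)]
h=np.array([atz('top',[u],.1134)[0] for u in H]); p=np.array([atz('top',[u],.079)[0] for u in G])
for q in(h,p): print(q.round(4).tolist(),'mid',q.mean(0).round(4),'yaw',np.degrees(np.arctan2(*(q[0]-q[1])[[0,1]])).round(2),'len',np.linalg.norm(q[0]-q[1]).round(4))
E
```

```text
[[0.5689, 0.3282, 0.1134], [0.567, 0.0467, 0.1134]] mid [0.568  0.1874 0.1134] yaw 0.38 len 0.2815
[[0.5679, 0.3376, 0.079], [0.5664, 0.0566, 0.079]] mid [0.5671 0.1971 0.079 ] yaw 0.31 len 0.281
```

{"method": "servo_tool", "body": {
  "commands": [
    [[0.014,0,0],[0,0,0]],
    [[0.014,0,0],[0,0,0]],
    [[0.014,0,0],[0,0,0]],
    [[0.014,0,0],[0,0,0]],
    [[0.014,0,0],[0,0,0]],
    [[0.014,0,0],[0,0,0]]
  ]
}}

```text
clock: 7.85
tcp_pos: [0.5688, 0.1976, 0.1866]
orientation: [2.232, 2.211, -0.0]
contact_force: [1.1, 0.3, -6.1]
grip_width: 0.0068
gripper_force: 70.1
```

```bash
python3 - <<'E'
from meas import *
im,d=grab('top','over2.png'); rel((.5677,.2,.15,-.3))
cv2.imwrite('pics/over2z.png',np.hstack([cv2.resize(im[155:185,u-15:u+15,::-1],(360,360),interpolation=cv2.INTER_CUBIC) for u in(161,258)]))
E
```

```text
at [0.5688 0.1976 0.1865] yaw_y -0.54 clock 7.9 F [ 0.   0.9 -4.7] w 0.0068
(0.5677, 0.2, 0.15, -0.3) [0.009, -0.004, 0.146] [0.0, 0.0, -0.003]
```

View pics/over2z.png

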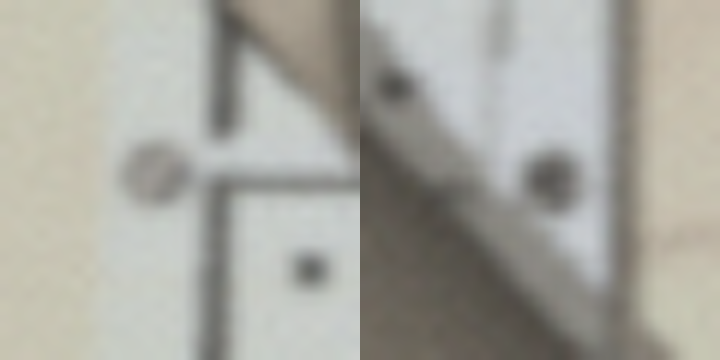

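{"method": "servo_tool", "body": {
  "commands": [
    [[0.012,-0.004,0],[0,0,0]],
    [[0.012,-0.004,0],[0,0,0]],
    [[0.012,-0.004,0],[0,0,0]],
    [[0.012,-0.004,0],[0,0,0]]
  ]
}}

```text
clock: 8.3
tcp_pos: [0.5678, 0.2007, 0.1866]
orientation: [2.232, 2.211, -0.0]
contact_force: [1.1, -0.6, -5.5]
grip_width: 0.0068
gripper_force: 70.1
```

{"method": "servo_tool", "body": {
  "commands": [
    [[0,0,0.04],[0,0,0]],
    [[0,0,0.08],[0,0,0]],
    [[0,0,0.12],[0,0,0]],
    [[0,0,0.14],[0,0,0]],
    [[0,0,0.15],[0,0,0]],
    [[0,0,0.15],[0,0,0]],
    [[0,0,0.15],[0,0,0]]
  ]
}}

```text
clock: 9.0
tcp_pos: [0.568, 0.2008, 0.1493]
orientation: [2.232, 2.211, 0.0]
contact_force: [0.2, -0.2, -5.3]
grip_width: 0.0068
gripper_force: 70.0
```

{"method": "servo_tool", "body": {
  "commands": [
    [[0,0,0.02],[0,0,0]],
    [[0,0,0.035],[0,0,0]],
    [[0,0,0.048],[0,0,0]],
    [[0,0,0.056],[0,0,0]],
    [[0,0,0.058],[0,0,0]],
    [[0,0,0.058],[0,0,0]]
  ]
}}

```text
clock: 9.6
tcp_pos: [0.5682, 0.2001, 0.1349]
orientation: [2.232, 2.21, 0.0]
contact_force: [0.1, -3.7, 0.1]
grip_width: 0.0068
gripper_force: 71.1
```

{"method": "servo_tool", "body": {
  "commands": [
    [[-0.004,0,0.006],[0,0,0]],
    [[-0.004,0,0.008],[0,0,0]],
    [[-0.004,0,0.008],[0,0,0]],
    [[-0.004,0,0.008],[0,0,0]]
  ]
}}

```text
clock: 10.0
tcp_pos: [0.5683, 0.2002, 0.1346]
orientation: [2.232, 2.21, 0.002]
contact_force: [-5.5, -5.0, 12.4]
grip_width: 0.0072
gripper_force: 73.0
```

{"method": "servo_tool", "body": {
  "commands": [
    [[0,0,-0.008],[0,0,0]],
    [[0,0,-0.008],[0,0,0]],
    [[0,0,-0.008],[0,0,0]],
    [[0,0,-0.008],[0,0,0]],
    [[0,0,-0.008],[0,0,0]],
    [[0,0,-0.15],[0,0,0]],
    [[0,0,-0.35],[0,0,0]],
    [[0,0,-0.4],[0,0,0]],
    [[-0.2,0,-0.4],[0,0,0.09]],
    [[-0.4,0,-0.4],[0,0,0.18]],
    [[-0.6,0,-0.4],[0,0,0.27]],
    [[-0.8,0,-0.4],[0,0,0.36]],
    [[-0.96,0,-0.4],[0,0,0.45]],
    [[-0.96,0,-0.4],[0,0,0.54]],
    [[-0.96,0,-0.4],[0,0,0.63]],
    [[-0.96,0,-0.4],[0,0,0.72]],
    [[-0.96,0,-0.4],[0,0,0.8]],
    [[-0.96,0,-0.4],[0,0,0.9]],
    [[-0.96,0,-0.4],[0,0,1.0]],
    [[-0.96,0,-0.4],[0,0,1.0]]
  ],
  "claw": 0
}}

```text
clock: 12.0
tcp_pos: [0.5654, -0.0402, 0.2323]
orientation: [3.141, -0.017, -0.0]
contact_force: [-0.7, -0.2, 0.1]
grip_width: 0.0856
gripper_force: 0.0
```

```bash
cat > jars.py <<'E'
from meas import *
J=[(.6994,-.0751),(.6921,-.1738),(.6114,-.0819),(.6053,-.1672),(.4265,-.1753)]
def jars(js=J,n='top'):
    P=cloud(n,grab(n)[1])
    for j in js:
        q=blob(P,j,.035,(.054,.072)); print(j,circ(q).tolist() if len(q) else None)
    return P
def rack(P):
    q=big(P,(.567,.197),(.056,.069),.17); rect(q)
    q=big(P,(.567,.197),(.069,.09),.17); rect(q)
    q=blob(P,(.567,.197),.07,(.135,.16));
    if len(q)>5: rect(q)
E
python3 - <<'E'
from jars import *
P=jars(); rack(P)
rel((.605,-.167,.15,-90),(.605,-.167,.045,-90))
im,d=grab('top','home.png'); cv2.imwrite('pics/homez.png',cv2.resize(im[90:290,130:390,::-1],(780,600)))
E
```

```text
(0.6994, -0.0751) None
(0.6921, -0.1738) None
(0.6114, -0.0819) None
(0.6053, -0.1672) None
(0.4265, -0.1753) None
  rect [532.  201.4] [63.7 77.5] 0.12 592 z [0.0599 0.0625 0.0652]
  rect [566.9 199.7] [256.1 148.2] 89.69 925 z [0.0747 0.0815 0.0847]
  rect [567.1 198.8] [  9.  100.8] 0.09 134 z [0.1432 0.1473 0.1504]
at [ 0.5654 -0.0401  0.2323] yaw_y -90.44 clock 12.1 F [0.2 0.5 0.8] w 0.0855
(0.605, -0.167, 0.15, -90) [0.162, 0.506, 0.329] [0.0, 0.0, -0.005]
(0.605, -0.167, 0.045, -90) [0.162, 0.506, 0.749] [0.0, 0.0, -0.005]
```

View pics/homez.png

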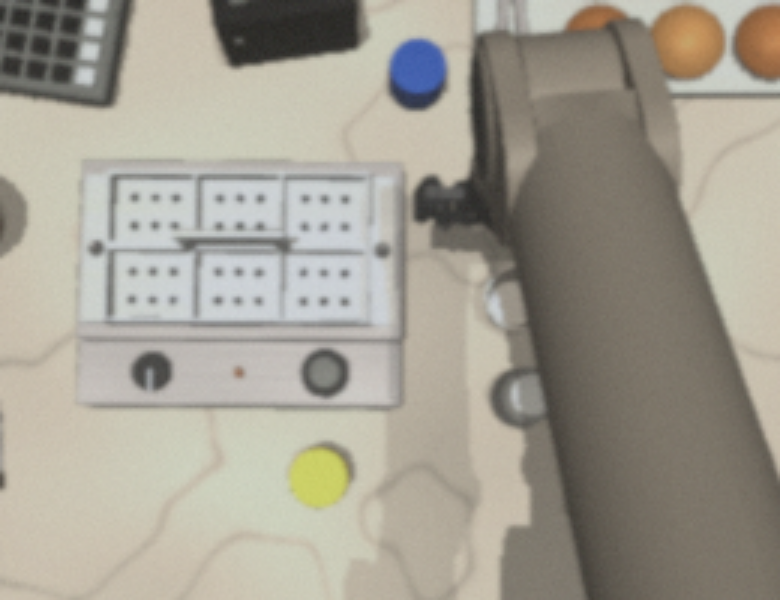

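The rack sits flat with both pegs through its holes, at about crop (97,247) and (383,250). Next I'll check the jars in the side view, since the arm hides them from the top camera.

```bash
python3 - <<'E'
from jars import *
jars(n='side')
rel((.6925,-.174,.16,-90),(.6925,-.174,.045,-90))
E
```

```text
(0.6994, -0.0751) [0.6983, -0.0722, 0.0643, 0.6949, -0.0749, 0.033, 130.0]
(0.6921, -0.1738) [0.6925, -0.1726, 0.0637, 0.6892, -0.1754, 0.034, 120.0]
(0.6114, -0.0819) [0.6105, -0.0792, 0.0636, 0.6123, -0.0828, 0.0317, 133.0]
(0.6053, -0.1672) [0.6027, -0.164, 0.0637, 0.6062, -0.1674, 0.0334, 120.0]
(0.4265, -0.1753) [0.4245, -0.1736, 0.063, 0.426, -0.174, 0.033, 131.0]
at [ 0.5655 -0.0402  0.2324] yaw_y -90.34 clock 12.2 F [-1.5 -0.1 -0.7] w 0.0853
(0.6925, -0.174, 0.16, -90) [0.511, 0.532, 0.289] [0.0, 0.0, -0.004]
(0.6925, -0.174, 0.045, -90) [0.511, 0.532, 0.749] [0.0, 0.0, -0.004]
```

{"method": "servo_tool", "body": {
  "commands": [
    [[0.15,0.16,0],[0,0,-0.004]],
    [[0.3,0.31,0],[0,0,-0.004]],
    [[0.43,0.45,0.1],[0,0,-0.004]],
    [[0.511,0.532,0.2],[0,0,-0.004]],
    [[0.511,0.532,0.3],[0,0,-0.004]],
    [[0.511,0.532,0.4],[0,0,-0.004]],
    [[0.511,0.532,0.4],[0,0,-0.004]],
    [[0.511,0.532,0.4],[0,0,-0.004]]
  ],
  "claw": 0.12,
  "squeeze": 35
}}

```text
clock: 12.95
tcp_pos: [0.6919, -0.1743, 0.1326]
orientation: [-3.141, 0.003, 0.001]
contact_force: [1.2, -0.4, 0.6]
grip_width: 0.0746
gripper_force: 0.0
```

```bash
python3 - <<'E'
from jars import *
rel((.6925,-.174,.045,-90))
E
```

```text
at [ 0.6919 -0.1743  0.1326] yaw_y -90.1 clock 12.9 F [ 1.2 -0.4  0.6] w 0.0746
(0.6925, -0.174, 0.045, -90) [0.003, -0.001, 0.35] [-0.0, 0.0, -0.001]
```

{"method": "servo_tool", "body": {
  "commands": [
    [[0.003,0,0.15],[0,0,0]],
    [[0.003,0,0.27],[0,0,0]],
    [[0.003,0,0.35],[0,0,0]],
    [[0.003,0,0.35],[0,0,0]],
    [[0.003,0,0.35],[0,0,0]]
  ]
}}

```text
clock: 13.45
tcp_pos: [0.694, -0.1746, 0.0471]
orientation: [3.141, -0.004, 0.004]
contact_force: [0.6, 0.1, -0.8]
grip_width: 0.0751
gripper_force: 0.0
```

{"method": "servo_tool", "body": {
  "commands": [
    [[0,0,0],[0,0,0]],
    [[0,0,0],[0,0,0]],
    [[0,0,0],[0,0,0]],
    [[0,0,0],[0,0,0]],
    [[0,0,0],[0,0,0]],
    [[0,0,-0.15],[0,0,0]],
    [[0,0,-0.3],[0,0,0]],
    [[0,0,-0.45],[0,0,0]],
    [[0,0,-0.6],[0,0,0]],
    [[0,-0.15,-0.62],[0,0,0]],
    [[-0.05,-0.3,-0.62],[0,0,0]],
    [[-0.1,-0.45,-0.62],[0,0,0]],
    [[-0.15,-0.6,-0.62],[0,0,0]],
    [[-0.2,-0.75,-0.62],[0,0,0]],
    [[-0.25,-0.9,-0.62],[0,0,0]],
    [[-0.35,-1.0,-0.62],[0,0,0]],
    [[-0.35,-1.0,-0.62],[0,0,0]]
  ],
  "claw": 1
}}

```text
clock: 15.15
tcp_pos: [0.6028, 0.0818, 0.2007]
orientation: [-3.139, -0.008, 0.003]
contact_force: [0.7, -0.2, -1.6]
grip_width: 0.0571
gripper_force: 38.8
```

```bash
python3 - <<'E'
from jars import *
rel((.604,.282,.2,-90),(.604,.282,.106,-90))
E
```

```text
at [0.6028 0.0818 0.2007] yaw_y -89.71 clock 15.2 F [ 0.7 -0.2 -1.6] w 0.0571
(0.604, 0.282, 0.2, -90) [0.009, -0.801, 0.005] [-0.002, 0.001, 0.003]
(0.604, 0.282, 0.106, -90) [0.01, -0.8, 0.381] [-0.002, 0.001, 0.003]
```

{"method": "servo_tool", "body": {
  "commands": [
    [[0.01,-0.16,0],[0,0,0]],
    [[0.01,-0.32,0],[0,0,0]],
    [[0.01,-0.48,0],[0,0,0]],
    [[0.01,-0.64,0],[0,0,0]],
    [[0.01,-0.75,0],[0,0,0]],
    [[0.01,-0.8,0],[0,0,0.003]],
    [[0.01,-0.8,0],[0,0,0.003]],
    [[0.01,-0.8,0.1],[0,0,0.003]],
    [[0.01,-0.8,0.2],[0,0,0.003]],
    [[0.01,-0.8,0.25],[0,0,0.003]],
    [[0.01,-0.8,0.25],[0,0,0.003]],
    [[0.01,-0.8,0.25],[0,0,0.003]]
  ]
}}

```text
clock: 16.35
tcp_pos: [0.6099, 0.2747, 0.1383]
orientation: [3.141, -0.015, 0.001]
contact_force: [0.9, 0.5, -1.0]
grip_width: 0.0572
gripper_force: 38.8
```

```bash
python3 - <<'E'
from jars import *
rel((.604,.282,.107,-90))
E
```

```text
at [0.6099 0.2747 0.1383] yaw_y -90.53 clock 16.4 F [ 0.9  0.5 -1. ] w 0.0572
(0.604, 0.282, 0.107, -90) [-0.024, -0.029, 0.125] [0.0, -0.0, -0.006]
```

{"method": "servo_tool", "body": {
  "commands": [
    [[-0.024,-0.029,0],[0,0,-0.006]],
    [[-0.024,-0.029,0],[0,0,-0.006]],
    [[-0.024,-0.029,0],[0,0,-0.006]],
    [[-0.024,-0.029,0],[0,0,-0.006]]
  ]
}}

```text
clock: 16.75
tcp_pos: [0.6034, 0.2832, 0.1381]
orientation: [-3.141, -0.003, -0.001]
contact_force: [0.2, 1.2, -2.0]
grip_width: 0.057
gripper_force: 38.8
```

```bash
python3 - <<'E'
from jars import *
rel((.604,.282,.107,-90))
E
```

```text
at [0.6034 0.2832 0.1381] yaw_y -89.9 clock 16.8 F [ 0.2  1.2 -2. ] w 0.057
(0.604, 0.282, 0.107, -90) [0.002, 0.005, 0.124] [-0.0, -0.0, 0.001]
```

{"method": "servo_tool", "body": {
  "commands": [
    [[0.002,0.004,0.06],[0,0,0]],
    [[0.002,0.004,0.1],[0,0,0]],
    [[0.002,0.004,0.124],[0,0,0]],
    [[0.002,0.004,0.124],[0,0,0]],
    [[0.002,0.004,0.124],[0,0,0]]
  ]
}}

```text
clock: 17.25
tcp_pos: [0.6034, 0.2812, 0.1085]
orientation: [3.14, 0.001, -0.002]
contact_force: [-9.7, -5.1, 20.1]
grip_width: 0.0568
gripper_force: 41.5
```

{"method": "servo_tool", "body": {
  "commands": [
    [[0,0,-0.006],[0,0,0]],
    [[0,0,-0.006],[0,0,0]],
    [[0,0,-0.006],[0,0,0]],
    [[0,0,-0.006],[0,0,0]],
    [[0,0,-0.15],[0,0,0]],
    [[0,0,-0.3],[0,0,0]],
    [[0,0.15,-0.4],[0,0,0]],
    [[0,0.3,-0.4],[0,0,0]],
    [[0,0.45,-0.4],[0,0,0]],
    [[0,0.6,-0.4],[0,0,0]],
    [[0,0.75,-0.4],[0,0,0]],
    [[0,0.9,-0.4],[0,0,0]],
    [[0,1.0,-0.4],[0,0,0]],
    [[0,1.0,-0.4],[0,0,0]]
  ],
  "claw": 0.15
}}

```text
clock: 18.65
tcp_pos: [0.6041, 0.0263, 0.2062]
orientation: [3.139, -0.009, -0.001]
contact_force: [-0.0, 0.0, -0.3]
grip_width: 0.0727
gripper_force: 0.0
```

```bash
cat >> jars.py <<'E'
def placed(n='top',cells=None):
    P=cloud(n,grab(n)[1])
    for c in [(x,y) for x in(.604,.53) for y in(.282,.198,.114)]:
        q=blob(P,c,.038,(.112,.135)); print(' cell',c,circ(q).tolist() if len(q)>20 else len(q))
    rack(P)
E
python3 - <<'E'
from jars import *
jars(n='side'); placed()
rel((.605,-.167,.2,-90),(.605,-.167,.045,-90))
E
```

```text
(0.6994, -0.0751) [0.6991, -0.0718, 0.0636, 0.7021, -0.0737, 0.0339, 127.0]
(0.6921, -0.1738) None
(0.6114, -0.0819) [0.6106, -0.0791, 0.0642, 0.6117, -0.0818, 0.0317, 131.0]
(0.6053, -0.1672) [0.6038, -0.1659, 0.0638, 0.6016, -0.1681, 0.0315, 122.0]
(0.4265, -0.1753) [0.4238, -0.173, 0.0639, 0.4261, -0.1752, 0.0311, 131.0]
 cell (0.604, 0.282) [0.6012, 0.2813, 0.1245, 0.6023, 0.2824, 0.0291, 340.0]
 cell (0.604, 0.198) 0
 cell (0.604, 0.114) 0
 cell (0.53, 0.282) 0
 cell (0.53, 0.198) 13
 cell (0.53, 0.114) 0
  rect [531.9 201.6] [63.3 77.7] 0.08 588 z [0.0601 0.0627 0.0652]
  rect [563.6 200. ] [256.7 146.7] 88.36 699 z [0.0754 0.0818 0.0848]
  rect [567.  198.5] [100.4   9. ] 89.71 133 z [0.143  0.1483 0.1509]
at [0.6041 0.0318 0.2063] yaw_y -89.98 clock 18.8 F [-0.1  0.5  1. ] w 0.0726
(0.605, -0.167, 0.2, -90) [0.003, 0.795, 0.025] [-0.0, 0.0, 0.0]
(0.605, -0.167, 0.045, -90) [0.003, 0.795, 0.645] [-0.0, 0.0, 0.0]
```

{"method": "servo_tool", "body": {
  "commands": [
    [[0.14,0.14,0],[0,0,0]],
    [[0.28,0.28,0],[0,0,0]],
    [[0.383,0.41,0],[0,0,0]],
    [[0.383,0.429,0.1],[0,0,0]],
    [[0.383,0.429,0.25],[0,0,0]],
    [[0.383,0.429,0.3],[0,0,0]],
    [[0.383,0.429,0.3],[0,0,0]],
    [[0.383,0.429,0.3],[0,0,0]]
  ]
}}

```text
clock: 19.55
tcp_pos: [0.7008, -0.0736, 0.1327]
orientation: [-3.141, -0.005, -0.002]
contact_force: [-0.0, 0.6, 0.8]
grip_width: 0.0723
gripper_force: 0.0
```

```bash
python3 - <<'E'
from jars import *
rel((.6998,-.0755,.045,-90))
E
```

```text
at [ 0.7008 -0.0736  0.1327] yaw_y -89.82 clock 19.6 F [-0.   0.6  0.8] w 0.0723
(0.6998, -0.0755, 0.045, -90) [-0.005, 0.008, 0.351] [-0.0, -0.001, 0.002]
```

{"method": "servo_tool", "body": {
  "commands": [
    [[-0.005,0.008,0.15],[0,0,0]],
    [[-0.005,0.008,0.27],[0,0,0]],
    [[-0.005,0.008,0.351],[0,0,0]],
    [[-0.005,0.008,0.351],[0,0,0]],
    [[-0.005,0.008,0.351],[0,0,0]]
  ]
}}

```text
clock: 20.05
tcp_pos: [0.7002, -0.0766, 0.0458]
orientation: [-3.142, -0.003, -0.004]
contact_force: [0.7, 0.9, 0.8]
grip_width: 0.0725
gripper_force: 0.0
```

{"method": "servo_tool", "body": {
  "commands": [
    [[0,0,0],[0,0,0]],
    [[0,0,0],[0,0,0]],
    [[0,0,0],[0,0,0]],
    [[0,0,0],[0,0,0]],
    [[0,0,-0.15],[0,0,0]],
    [[0,0,-0.3],[0,0,0]],
    [[0,0,-0.45],[0,0,0]],
    [[0,0,-0.6],[0,0,0]],
    [[0,-0.15,-0.62],[0,0,0]],
    [[-0.06,-0.3,-0.62],[0,0,0]],
    [[-0.12,-0.45,-0.62],[0,0,0]],
    [[-0.18,-0.6,-0.62],[0,0,0]],
    [[-0.24,-0.75,-0.62],[0,0,0]],
    [[-0.3,-0.9,-0.62],[0,0,0]],
    [[-0.38,-1.0,-0.62],[0,0,0]],
    [[-0.38,-1.0,-0.62],[0,0,0]]
  ],
  "claw": 1
}}

```text
clock: 21.65
tcp_pos: [0.6, 0.1792, 0.1997]
orientation: [-3.138, -0.016, 0.002]
contact_force: [-0.0, 0.7, -2.5]
grip_width: 0.0571
gripper_force: 39.2
```

```bash
python3 - <<'E'
from jars import *
rel((.604,.197,.14,-90))
E
```

```text
at [0.6    0.1792 0.1997] yaw_y -89.42 clock 21.6 F [-0.   0.7 -2.5] w 0.0571
(0.604, 0.197, 0.14, -90) [0.017, -0.07, 0.239] [-0.002, 0.001, 0.006]
```

{"method": "servo_tool", "body": {
  "commands": [
    [[0.017,-0.07,0.05],[0,0,0.003]],
    [[0.017,-0.07,0.15],[0,0,0.003]],
    [[0.017,-0.07,0.239],[0,0,0.003]],
    [[0.017,-0.07,0.239],[0,0,0.003]],
    [[0.017,-0.07,0.239],[0,0,0.003]]
  ]
}}

```text
clock: 22.15
tcp_pos: [0.6079, 0.1898, 0.1397]
orientation: [3.141, -0.006, 0.0]
contact_force: [-0.4, 0.5, -2.0]
grip_width: 0.0572
gripper_force: 39.0
```

```bash
python3 - <<'E'
from jars import *
rel((.604,.197,.107,-90))
E
```

```text
at [0.6079 0.1898 0.1397] yaw_y -90.22 clock 22.1 F [-0.4  0.5 -2. ] w 0.0572
(0.604, 0.197, 0.107, -90) [-0.016, -0.029, 0.131] [0.0, -0.0, -0.002]
```

{"method": "servo_tool", "body": {
  "commands": [
    [[-0.016,-0.029,0],[0,0,0]],
    [[-0.016,-0.029,0],[0,0,0]],
    [[-0.016,-0.029,0],[0,0,0]],
    [[-0.016,-0.029,0],[0,0,0]]
  ]
}}

```text
clock: 22.55
tcp_pos: [0.604, 0.1976, 0.1397]
orientation: [-3.141, 0.005, -0.002]
contact_force: [-0.1, 0.7, -2.8]
grip_width: 0.057
gripper_force: 39.0
```

```bash
python3 - <<'E'
from jars import *
rel((.604,.197,.107,-90))
E
```

```text
at [0.604  0.1976 0.1397] yaw_y -90.18 clock 22.6 F [-0.1  0.7 -2.8] w 0.057
(0.604, 0.197, 0.107, -90) [0.0, 0.003, 0.131] [-0.0, -0.001, -0.002]
```

{"method": "servo_tool", "body": {
  "commands": [
    [[0,0.003,0.06],[0,0,0]],
    [[0,0.003,0.11],[0,0,0]],
    [[0,0.003,0.128],[0,0,0]],
    [[0,0.003,0.128],[0,0,0]],
    [[0,0.003,0.128],[0,0,0]]
  ]
}}

```text
clock: 23.05
tcp_pos: [0.603, 0.1962, 0.1075]
orientation: [3.14, -0.006, -0.003]
contact_force: [-5.2, -3.2, 12.3]
grip_width: 0.0573
gripper_force: 40.7
```

{"method": "servo_tool", "body": {
  "commands": [
    [[0,0,0],[0,0,0]],
    [[0,0,0],[0,0,0]],
    [[0,0,0],[0,0,0]],
    [[0,0,0],[0,0,0]],
    [[0,0,-0.12],[0,0,0]],
    [[0,0,-0.27],[0,0,0]],
    [[0,0.15,-0.4],[0,0,0]],
    [[0,0.3,-0.4],[0,0,0]],
    [[0,0.45,-0.4],[0,0,0]],
    [[0,0.6,-0.4],[0,0,0]],
    [[0,0.75,-0.4],[0,0,0]],
    [[0,0.9,-0.4],[0,0,0]],
    [[0,1.0,-0.4],[0,0,0]],
    [[0,1.0,-0.4],[0,0,0]]
  ],
  "claw": 0.2
}}

```text
clock: 24.45
tcp_pos: [0.6025, -0.0589, 0.2069]
orientation: [3.139, -0.016, -0.0]
contact_force: [0.4, 0.0, 0.2]
grip_width: 0.0681
gripper_force: 0.0
```

```bash
python3 - <<'E'
from jars import *
jars(n='side'); placed()
rel((.6055,-.169,.13,-90),(.6118,-.0819,.13,-90))
E
```

```text
(0.6994, -0.0751) None
(0.6921, -0.1738) None
(0.6114, -0.0819) [0.6109, -0.0792, 0.0637, 0.6103, -0.0832, 0.0327, 132.0]
(0.6053, -0.1672) [0.6033, -0.1655, 0.0635, 0.6021, -0.1678, 0.0337, 126.0]
(0.4265, -0.1753) [0.4244, -0.1732, 0.0642, 0.426, -0.175, 0.0331, 129.0]
 cell (0.604, 0.282) [0.6012, 0.2814, 0.1242, 0.6019, 0.2823, 0.0293, 342.0]
 cell (0.604, 0.198) [0.6026, 0.1968, 0.1245, 0.603, 0.1972, 0.0289, 328.0]
 cell (0.604, 0.114) 0
 cell (0.53, 0.282) 0
 cell (0.53, 0.198) 14
 cell (0.53, 0.114) 0
  rect [553.5  64.3] [ 89.4 185.3] 63.19 605 z [0.057  0.0612 0.0648]
  rect [566.9 199.6] [255.8 148.6] 89.84 840 z [0.0744 0.0817 0.0849]
  rect [566.9 198.9] [  8.7 100.6] 0.06 135 z [0.1432 0.1472 0.1501]
at [ 0.6028 -0.0535  0.2069] yaw_y -90.25 clock 24.6 F [-0.2  0.2 -0.3] w 0.0685
(0.6055, -0.169, 0.13, -90) [0.013, 0.462, 0.307] [-0.0, 0.0, -0.003]
(0.6118, -0.0819, 0.13, -90) [0.037, 0.114, 0.308] [-0.0, 0.0, -0.003]
```

{"method": "servo_tool", "body": {
  "commands": [
    [[0.013,0.16,0],[0,0,0]],
    [[0.013,0.32,0],[0,0,0]],
    [[0.013,0.44,0.02],[0,0,0]],
    [[0.013,0.46,0.15],[0,0,0]],
    [[0.013,0.46,0.28],[0,0,0]],
    [[0.013,0.46,0.3],[0,0,0]],
    [[0.013,0.46,0.3],[0,0,0]],
    [[0.013,0.46,0.3],[0,0,0]]
  ],
  "claw": 0.15
}}

```text
clock: 25.35
tcp_pos: [0.6071, -0.1671, 0.1336]
orientation: [-3.142, 0.002, -0.004]
contact_force: [-0.0, 0.4, 0.8]
grip_width: 0.0722
gripper_force: 0.0
```

```bash
python3 - <<'E'
from jars import *
rel((.606,-.168,.045,-90))
E
```

```text
at [ 0.6071 -0.1671  0.1336] yaw_y -90.09 clock 25.4 F [-0.   0.4  0.8] w 0.0722
(0.606, -0.168, 0.045, -90) [-0.005, 0.004, 0.354] [-0.0, -0.001, -0.001]
```

{"method": "servo_tool", "body": {
  "commands": [
    [[-0.005,0.004,0.15],[0,0,0]],
    [[-0.005,0.004,0.27],[0,0,0]],
    [[-0.005,0.004,0.352],[0,0,0]],
    [[-0.005,0.004,0.352],[0,0,0]],
    [[-0.005,0.004,0.352],[0,0,0]]
  ]
}}

```text
clock: 25.85
tcp_pos: [0.6058, -0.169, 0.0457]
orientation: [3.141, -0.004, 0.003]
contact_force: [0.4, -0.9, 0.7]
grip_width: 0.0725
gripper_force: 0.0
```

{"method": "servo_tool", "body": {
  "commands": [
    [[0,0,0],[0,0,0]],
    [[0,0,0],[0,0,0]],
    [[0,0,0],[0,0,0]],
    [[0,0,0],[0,0,0]],
    [[0,0,-0.15],[0,0,0]],
    [[0,0,-0.3],[0,0,0]],
    [[0,0,-0.45],[0,0,0]],
    [[0,0,-0.6],[0,0,0]],
    [[0,-0.15,-0.62],[0,0,0]],
    [[0,-0.3,-0.62],[0,0,0]],
    [[0,-0.45,-0.62],[0,0,0]],
    [[0,-0.6,-0.62],[0,0,0]],
    [[0,-0.75,-0.62],[0,0,0]],
    [[0,-0.9,-0.62],[0,0,0]],
    [[0,-1.0,-0.62],[0,0,0]],
    [[0,-1.0,-0.62],[0,0,0]],
    [[0,-1.0,-0.62],[0,0,0]]
  ],
  "claw": 1
}}

```text
clock: 27.55
tcp_pos: [0.6052, 0.0812, 0.1997]
orientation: [3.141, -0.003, 0.001]
contact_force: [-0.3, 0.6, -2.7]
grip_width: 0.0574
gripper_force: 39.0
```

```bash
python3 - <<'E'
from jars import *
rel((.604,.114,.14,-90))
E
```

```text
at [0.6052 0.0812 0.1997] yaw_y -90.1 clock 27.6 F [-0.3  0.6 -2.7] w 0.0574
(0.604, 0.114, 0.14, -90) [-0.005, -0.131, 0.239] [0.0, -0.0, -0.001]
```

{"method": "servo_tool", "body": {
  "commands": [
    [[-0.005,-0.1,0],[0,0,0]],
    [[-0.005,-0.131,0],[0,0,0]],
    [[-0.005,-0.131,0.1],[0,0,0]],
    [[-0.005,-0.131,0.2],[0,0,0]],
    [[-0.005,-0.131,0.239],[0,0,0]],
    [[-0.005,-0.131,0.239],[0,0,0]],
    [[-0.005,-0.131,0.239],[0,0,0]],
    [[-0.005,-0.131,0.239],[0,0,0]]
  ]
}}

```text
clock: 28.35
tcp_pos: [0.6052, 0.1135, 0.1407]
orientation: [-3.141, 0.006, -0.004]
contact_force: [0.4, -0.6, -2.8]
grip_width: 0.0571
gripper_force: 39.0
```

```bash
python3 - <<'E'
from jars import *
rel((.604,.114,.107,-90))
E
```

```text
at [0.6052 0.1135 0.1407] yaw_y -90.21 clock 28.4 F [ 0.4 -0.6 -2.8] w 0.0571
(0.604, 0.114, 0.107, -90) [-0.005, -0.002, 0.135] [-0.0, -0.001, -0.002]
```

{"method": "servo_tool", "body": {
  "commands": [
    [[-0.006,-0.002,0.06],[0,0,0]],
    [[-0.006,-0.002,0.115],[0,0,0]],
    [[-0.006,-0.002,0.132],[0,0,0]],
    [[-0.006,-0.002,0.132],[0,0,0]],
    [[-0.006,-0.002,0.132],[0,0,0]]
  ]
}}

```text
clock: 28.85
tcp_pos: [0.6022, 0.1141, 0.1072]
orientation: [3.141, -0.005, -0.002]
contact_force: [-5.5, -0.7, 14.6]
grip_width: 0.0572
gripper_force: 40.8
```

{"method": "servo_tool", "body": {
  "commands": [
    [[0,0,0],[0,0,0]],
    [[0,0,0],[0,0,0]],
    [[0,0,0],[0,0,0]],
    [[0,0,0],[0,0,0]],
    [[0,0,-0.12],[0,0,0]],
    [[0,0,-0.27],[0,0,0]],
    [[0,0.15,-0.4],[0,0,0]],
    [[0.01,0.3,-0.4],[0,0,0]],
    [[0.03,0.45,-0.4],[0,0,0]],
    [[0.03,0.6,-0.4],[0,0,0]],
    [[0.03,0.75,-0.4],[0,0,0]],
    [[0.03,0.78,-0.4],[0,0,0]],
    [[0.03,0.78,-0.4],[0,0,0]],
    [[0.03,0.78,-0.4],[0,0,0]]
  ],
  "claw": 0.2
}}

```text
clock: 30.25
tcp_pos: [0.6096, -0.0793, 0.2061]
orientation: [-3.14, 0.003, 0.0]
contact_force: [-0.7, 0.4, -0.2]
grip_width: 0.0683
gripper_force: 0.0
```

```bash
python3 - <<'E'
from jars import *
jars(n='side'); placed()
rel((.6118,-.0819,.13,-90))
E
```

```text
(0.6994, -0.0751) None
(0.6921, -0.1738) None
(0.6114, -0.0819) [0.61, -0.0777, 0.064, 0.6109, -0.082, 0.0341, 140.0]
(0.6053, -0.1672) None
(0.4265, -0.1753) [0.4243, -0.1733, 0.0641, 0.4255, -0.1764, 0.0328, 124.0]
 cell (0.604, 0.282) [0.6013, 0.2814, 0.1244, 0.6021, 0.2822, 0.0288, 341.0]
 cell (0.604, 0.198) [0.6026, 0.197, 0.1246, 0.6024, 0.1976, 0.0292, 327.0]
 cell (0.604, 0.114) [0.6017, 0.1153, 0.1246, 0.6029, 0.1156, 0.029, 332.0]
 cell (0.53, 0.282) 0
 cell (0.53, 0.198) 14
 cell (0.53, 0.114) 0
  rect [531.9 201.6] [63.6 77.5] 0.44 591 z [0.06   0.0627 0.0655]
  rect [566.1 199.7] [148.2 256.1] 0.16 763 z [0.075  0.0819 0.0848]
  rect [567.  198.6] [100.2   9.2] 89.56 135 z [0.1434 0.1476 0.1504]
at [ 0.6097 -0.0786  0.2062] yaw_y -90.01 clock 30.4 F [-0.1  0.1 -0.5] w 0.0682
(0.6118, -0.0819, 0.13, -90) [0.008, 0.014, 0.305] [-0.001, 0.0, -0.0]
```

{"method": "servo_tool", "body": {
  "commands": [
    [[0.008,0.014,0.15],[0,0,0]],
    [[0.008,0.014,0.3],[0,0,0]],
    [[0.008,0.014,0.45],[0,0,0]],
    [[0.008,0.014,0.57],[0,0,0]],
    [[0.008,0.014,0.642],[0,0,0]],
    [[0.008,0.014,0.642],[0,0,0]],
    [[0.008,0.014,0.642],[0,0,0]]
  ],
  "claw": 0.12
}}

```text
clock: 31.05
tcp_pos: [0.6119, -0.0832, 0.0461]
orientation: [-3.141, 0.002, -0.0]
contact_force: [-0.8, -0.1, 0.9]
grip_width: 0.0752
gripper_force: 0.0
```

{"method": "servo_tool", "body": {
  "commands": [
    [[0,0,0],[0,0,0]],
    [[0,0,0],[0,0,0]],
    [[0,0,0],[0,0,0]],
    [[0,0,0],[0,0,0]],
    [[0,0,0],[0,0,0]],
    [[0,0,-0.15],[0,0,0]],
    [[0,0,-0.3],[0,0,0]],
    [[0,0,-0.45],[0,0,0]],
    [[0,0,-0.6],[0,0,0]],
    [[-0.1,-0.1,-0.7],[0,0,0]],
    [[-0.2,-0.2,-0.7],[0,0,0]],
    [[-0.33,-0.3,-0.7],[0,0,0]],
    [[-0.33,-0.45,-0.7],[0,0,0]],
    [[-0.33,-0.6,-0.7],[0,0,0]],
    [[-0.33,-0.78,-0.7],[0,0,0]],
    [[-0.33,-0.78,-0.7],[0,0,0]],
    [[-0.33,-0.78,-0.7],[0,0,0]],
    [[-0.33,-0.78,-0.7],[0,0,0]]
  ],
  "claw": 1
}}

```text
clock: 32.85
tcp_pos: [0.5295, 0.1094, 0.2208]
orientation: [3.141, -0.007, -0.0]
contact_force: [-0.6, 0.4, -1.3]
grip_width: 0.0572
gripper_force: 38.8
```

```bash
python3 - <<'E'
from jars import *
rel((.53,.114,.14,-90))
E
```

```text
at [0.5295 0.1094 0.2208] yaw_y -90.27 clock 32.9 F [-0.6  0.4 -1.3] w 0.0572
(0.53, 0.114, 0.14, -90) [0.002, -0.019, 0.323] [0.001, 0.0, -0.003]
```

{"method": "servo_tool", "body": {
  "commands": [
    [[0.002,-0.019,0.1],[0,0,0]],
    [[0.002,-0.019,0.2],[0,0,0]],
    [[0.002,-0.019,0.3],[0,0,0]],
    [[0.002,-0.019,0.323],[0,0,0]],
    [[0.002,-0.019,0.323],[0,0,0]],
    [[0.002,-0.019,0.323],[0,0,0]],
    [[0.002,-0.019,0.323],[0,0,0]]
  ]
}}

```text
clock: 33.55
tcp_pos: [0.5312, 0.1155, 0.1415]
orientation: [-3.141, 0.006, -0.004]
contact_force: [1.0, 0.9, -1.9]
grip_width: 0.057
gripper_force: 38.8
```

```bash
python3 - <<'E'
from jars import *
rel((.53,.114,.107,-90))
E
```

```text
at [0.5312 0.1155 0.1415] yaw_y -90.22 clock 33.5 F [ 1.   0.9 -1.9] w 0.057
(0.53, 0.114, 0.107, -90) [-0.005, 0.006, 0.138] [-0.0, -0.002, -0.002]
```

{"method": "servo_tool", "body": {
  "commands": [
    [[-0.005,0.006,0.06],[0,0,0]],
    [[-0.005,0.006,0.115],[0,0,0]],
    [[-0.005,0.006,0.135],[0,0,0]],
    [[-0.005,0.006,0.135],[0,0,0]],
    [[-0.005,0.006,0.135],[0,0,0]]
  ]
}}

```text
clock: 34.05
tcp_pos: [0.5288, 0.1139, 0.1082]
orientation: [3.141, -0.006, -0.0]
contact_force: [-8.0, -3.1, 17.9]
grip_width: 0.0572
gripper_force: 41.3
```

{"method": "servo_tool", "body": {
  "commands": [
    [[0,0,0],[0,0,0]],
    [[0,0,0],[0,0,0]],
    [[0,0,0],[0,0,0]],
    [[0,0,0],[0,0,0]],
    [[0,0,-0.12],[0,0,0]],
    [[0,0,-0.27],[0,0,0]],
    [[0,0.15,-0.4],[0,0,0]],
    [[-0.08,0.3,-0.4],[0,0,0]],
    [[-0.16,0.45,-0.4],[0,0,0]],
    [[-0.24,0.6,-0.4],[0,0,0]],
    [[-0.32,0.75,-0.4],[0,0,0]],
    [[-0.4,0.88,-0.4],[0,0,0]],
    [[-0.4,0.95,-0.4],[0,0,0]],
    [[-0.4,0.95,-0.4],[0,0,0]],
    [[-0.4,0.95,-0.4],[0,0,0]]
  ],
  "claw": 0.2
}}

```text
clock: 35.55
tcp_pos: [0.4284, -0.1228, 0.2063]
orientation: [-3.141, 0.006, -0.0]
contact_force: [0.4, 0.6, 0.7]
grip_width: 0.0682
gripper_force: 0.0
```

```bash
python3 - <<'E'
from jars import *
jars(n='side',js=J[-1:]); placed()
rel((.4265,-.1757,.15,-90))
E
```

```text
(0.4265, -0.1753) [0.4243, -0.1727, 0.0631, 0.4235, -0.1781, 0.0327, 138.0]
 cell (0.604, 0.282) [0.6012, 0.2812, 0.1245, 0.6022, 0.2825, 0.0291, 341.0]
 cell (0.604, 0.198) [0.6026, 0.1968, 0.1247, 0.6032, 0.1974, 0.029, 329.0]
 cell (0.604, 0.114) [0.6018, 0.1153, 0.1244, 0.6024, 0.1156, 0.0287, 332.0]
 cell (0.53, 0.282) 0
 cell (0.53, 0.198) 13
 cell (0.53, 0.114) [0.5282, 0.1151, 0.1245, 0.5287, 0.1154, 0.0288, 333.0]
  rect [531.8 201.4] [63.4 77.8] 0.19 591 z [0.0601 0.0626 0.0652]
  rect [566.3 199.9] [148.  256.4] 0.12 742 z [0.0744 0.0817 0.0848]
  rect [567.  198.8] [100.5   8.9] 89.78 135 z [0.1431 0.1474 0.1501]
at [ 0.4285 -0.122   0.2062] yaw_y -90.08 clock 35.6 F [ 0.4  0.1 -0. ] w 0.0686
(0.4265, -0.1757, 0.15, -90) [-0.008, 0.215, 0.225] [-0.0, 0.0, -0.001]
```

{"method": "servo_tool", "body": {
  "commands": [
    [[-0.008,0.15,0],[0,0,0]],
    [[-0.008,0.215,0],[0,0,0]],
    [[-0.008,0.215,0.1],[0,0,0]],
    [[-0.008,0.215,0.22],[0,0,0]],
    [[-0.008,0.215,0.3],[0,0,0]],
    [[-0.008,0.215,0.3],[0,0,0]],
    [[-0.008,0.215,0.3],[0,0,0]]
  ],
  "claw": 0.12
}}

```text
clock: 36.35
tcp_pos: [0.4264, -0.176, 0.1315]
orientation: [-3.141, 0.002, 0.001]
contact_force: [0.1, -0.3, 0.4]
grip_width: 0.075
gripper_force: 0.0
```

```bash
python3 - <<'E'
from jars import *
rel((.4265,-.1757,.0455,-90))
E
```

```text
at [ 0.4264 -0.176   0.1315] yaw_y -90.09 clock 36.4 F [ 0.1 -0.3  0.4] w 0.075
(0.4265, -0.1757, 0.0455, -90) [0.001, -0.001, 0.344] [-0.0, 0.0, -0.001]
```

{"method": "servo_tool", "body": {
  "commands": [
    [[0,0,0.12],[0,0,0]],
    [[0,0,0.25],[0,0,0]],
    [[0,0,0.344],[0,0,0]],
    [[0,0,0.344],[0,0,0]],
    [[0,0,0.344],[0,0,0]]
  ]
}}

```text
clock: 36.85
tcp_pos: [0.4269, -0.177, 0.0464]
orientation: [3.141, -0.004, 0.002]
contact_force: [0.1, 0.1, 0.4]
grip_width: 0.0752
gripper_force: 0.0
```

{"method": "servo_tool", "body": {
  "commands": [
    [[0,0,0],[0,0,0]],
    [[0,0,0],[0,0,0]],
    [[0,0,0],[0,0,0]],
    [[0,0,0],[0,0,0]],
    [[0,0,0],[0,0,0]],
    [[0,0,-0.15],[0,0,0]],
    [[0,0,-0.3],[0,0,0]],
    [[0,0,-0.45],[0,0,0]],
    [[0,0,-0.6],[0,0,0]],
    [[0,0,-0.7],[0,0,0]],
    [[0.08,-0.12,-0.7],[0,0,0]],
    [[0.16,-0.24,-0.7],[0,0,0]],
    [[0.24,-0.38,-0.7],[0,0,0]],
    [[0.32,-0.52,-0.7],[0,0,0]],
    [[0.4,-0.65,-0.7],[0,0,0]],
    [[0.414,-0.8,-0.7],[0,0,0]],
    [[0.414,-0.95,-0.7],[0,0,0]],
    [[0.414,-1.0,-0.7],[0,0,0]],
    [[0.414,-1.0,-0.7],[0,0,0]]
  ],
  "claw": 1
}}

```text
clock: 38.75
tcp_pos: [0.5298, 0.0754, 0.2211]
orientation: [-3.141, -0.002, -0.001]
contact_force: [-0.1, -0.0, -2.5]
grip_width: 0.0572
gripper_force: 40.0
```

```bash
python3 - <<'E'
from jars import *
rel((.53,.282,.22,-90))
E
```

```text
at [0.5298 0.0754 0.2211] yaw_y -89.92 clock 38.8 F [-0.1 -0.  -2.5] w 0.0572
(0.53, 0.282, 0.22, -90) [0.002, -0.826, 0.005] [-0.001, -0.0, 0.001]
```

{"method": "servo_tool", "body": {
  "commands": [
    [[0.002,-0.16,0],[0,0,0]],
    [[0.002,-0.32,0],[0,0,0]],
    [[0.002,-0.48,0],[0,0,0]],
    [[0.002,-0.64,0],[0,0,0]],
    [[0.002,-0.78,0],[0,0,0]],
    [[0.002,-0.826,0],[0,0,0]],
    [[0.002,-0.826,0.1],[0,0,0]],
    [[0.002,-0.826,0.2],[0,0,0]],
    [[0.002,-0.826,0.3],[0,0,0]],
    [[0.002,-0.826,0.32],[0,0,0]],
    [[0.002,-0.826,0.32],[0,0,0]],
    [[0.002,-0.826,0.32],[0,0,0]],
    [[0.002,-0.826,0.32],[0,0,0]],
    [[0.002,-0.826,0.32],[0,0,0]]
  ]
}}

```text
clock: 40.15
tcp_pos: [0.5321, 0.2796, 0.1416]
orientation: [-3.141, 0.005, -0.003]
contact_force: [1.4, 0.1, -2.3]
grip_width: 0.0571
gripper_force: 39.9
```

```bash
python3 - <<'E'
from jars import *
rel((.53,.282,.107,-90))
E
```

```text
at [0.5321 0.2796 0.1416] yaw_y -90.19 clock 40.1 F [ 1.4  0.1 -2.3] w 0.0571
(0.53, 0.282, 0.107, -90) [-0.009, -0.01, 0.138] [-0.001, -0.001, -0.002]
```

{"method": "servo_tool", "body": {
  "commands": [
    [[-0.009,-0.01,0.06],[0,0,0]],
    [[-0.009,-0.01,0.115],[0,0,0]],
    [[-0.009,-0.01,0.135],[0,0,0]],
    [[-0.009,-0.01,0.135],[0,0,0]],
    [[-0.009,-0.01,0.135],[0,0,0]]
  ]
}}

```text
clock: 40.65
tcp_pos: [0.5284, 0.2821, 0.1078]
orientation: [3.141, -0.004, -0.002]
contact_force: [-8.3, -2.9, 19.6]
grip_width: 0.0567
gripper_force: 42.6
```

{"method": "servo_tool", "body": {
  "commands": [
    [[0,0,0],[0,0,0]],
    [[0,0,0],[0,0,0]],
    [[0,0,0],[0,0,0]],
    [[0,0,0],[0,0,0]],
    [[0,0,-0.12],[0,0,0]],
    [[0,0,-0.27],[0,0,0]],
    [[0,0,-0.42],[0,0,0]],
    [[-0.05,0.15,-0.42],[0,0,0]],
    [[-0.1,0.3,-0.42],[0,0,0]],
    [[-0.15,0.45,-0.42],[0,0,0]],
    [[-0.2,0.6,-0.42],[0,0,0]],
    [[-0.25,0.75,-0.42],[0,0,0]],
    [[-0.3,0.9,-0.42],[0,0,0]],
    [[-0.34,1.0,-0.42],[0,0,0]],
    [[-0.34,1.0,-0.42],[0,0,0]],
    [[-0.34,1.0,-0.42],[0,0,0]]
  ],
  "claw": 0.2
}}

```text
clock: 42.25
tcp_pos: [0.4435, 0.0319, 0.2117]
orientation: [-3.141, 0.007, -0.001]
contact_force: [0.2, -0.0, 0.1]
grip_width: 0.0683
gripper_force: 0.0
```

```bash
python3 - <<'E'
from jars import *
jars(n='side'); placed()
rel((.445,.113,.15,-90))
im,d=grab('top','full.png'); cv2.imwrite('pics/fullz.png',cv2.resize(im[90:290,130:390,::-1],(780,600)))
P=cloud('top',d); q=blob(P,(.445,.114),.022,(.064,.075)); print(circ(q) if len(q) else 0)
E
```

```text
(0.6994, -0.0751) None
(0.6921, -0.1738) None
(0.6114, -0.0819) None
(0.6053, -0.1672) None
(0.4265, -0.1753) None
 cell (0.604, 0.282) [0.6013, 0.2815, 0.1243, 0.6017, 0.282, 0.029, 340.0]
 cell (0.604, 0.198) [0.6026, 0.1968, 0.1245, 0.6036, 0.1976, 0.0292, 330.0]
 cell (0.604, 0.114) [0.6017, 0.1152, 0.1245, 0.6023, 0.1154, 0.029, 334.0]
 cell (0.53, 0.282) [0.5265, 0.2825, 0.1244, 0.5272, 0.2835, 0.0291, 340.0]
 cell (0.53, 0.198) 14
 cell (0.53, 0.114) [0.526, 0.126, 0.1244, 0.5257, 0.1262, 0.0288, 303.0]
  rect [531.9 201.4] [63.3 77.2] 0.35 584 z [0.06   0.0626 0.0652]
  rect [566.4 199.8] [148.6 256.2] 0.14 717 z [0.0744 0.0819 0.0851]
  rect [567.2 198.6] [100.2   9.3] 89.91 134 z [0.1435 0.1473 0.1505]
at [0.4439 0.0332 0.2117] yaw_y -90.1 clock 42.4 F [-0.6  0.7  0.7] w 0.0683
(0.445, 0.113, 0.15, -90) [0.004, -0.319, 0.247] [-0.0, -0.0, -0.001]
[4.435e-01 1.178e-01 6.870e-02 4.452e-01 1.147e-01 1.550e-02 6.100e+01]
```

View pics/fullz.png

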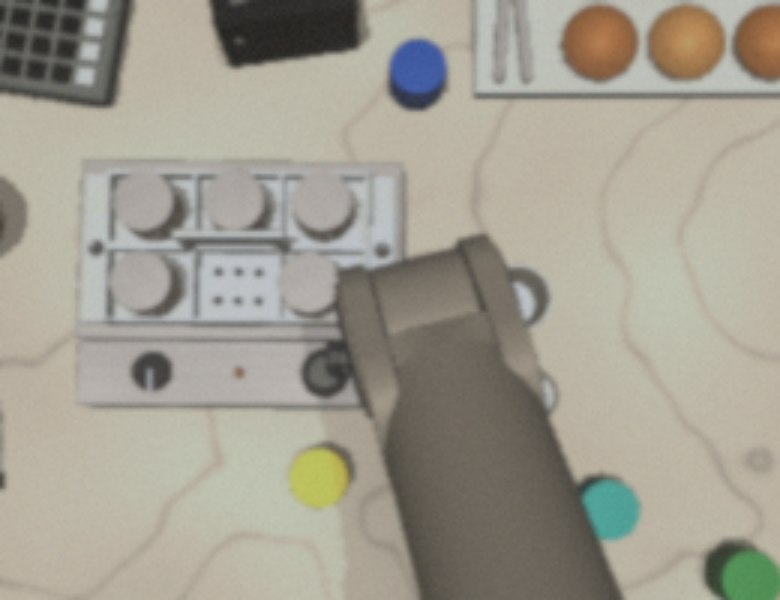

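All five jars stand upright in cells. The right front one, at crop (310,283), shifted about 12 mm but is still inside its cell. The button is clear at crop (325,372), so I'm going to press it now.

{"method": "servo_tool", "body": {
  "commands": [
    [[0.004,-0.15,0],[0,0,0]],
    [[0.004,-0.29,0],[0,0,0]],
    [[0.004,-0.319,0.1],[0,0,0]],
    [[0.004,-0.319,0.25],[0,0,0]],
    [[0.004,-0.319,0.4],[0,0,0]],
    [[0.004,-0.319,0.44],[0,0,0]],
    [[0.004,-0.319,0.44],[0,0,0]],
    [[0.004,-0.319,0.44],[0,0,0]],
    [[0.004,-0.319,0.44],[0,0,0]]
  ],
  "claw": 1,
  "squeeze": 20
}}

```text
clock: 43.3
tcp_pos: [0.4459, 0.1124, 0.1031]
orientation: [-3.141, 0.005, -0.005]
contact_force: [0.1, -0.6, -0.4]
grip_width: 0.0002
gripper_force: 0.0
```

```bash
python3 - <<'E'
from jars import *
rel((.4446,.113,.08,-90))
E
```

```text
at [0.4459 0.1124 0.1031] yaw_y -90.19 clock 43.3 F [ 0.1 -0.6 -0.4] w 0.0002
(0.4446, 0.113, 0.08, -90) [-0.006, -0.002, 0.092] [-0.001, -0.002, -0.002]
```

{"method": "servo_tool", "body": {
  "commands": [
    [[-0.005,-0.002,0.04],[0,0,0]],
    [[-0.005,-0.002,0.06],[0,0,0]],
    [[-0.005,-0.002,0.075],[0,0,0]],
    [[-0.005,-0.002,0.085],[0,0,0]],
    [[-0.005,-0.002,0.085],[0,0,0]],
    [[-0.005,-0.002,0.085],[0,0,0]]
  ]
}}

```text
clock: 43.9
tcp_pos: [0.4434, 0.1123, 0.0804]
orientation: [3.141, -0.005, -0.0]
contact_force: [-0.7, -0.7, 5.5]
grip_width: -0.0001
gripper_force: 2.3
```

Contact is at 5.5 N, close to full travel. I'll press a little further so it bottoms out.

{"method": "servo_tool", "body": {
  "commands": [
    [[0,0,0.008],[0,0,0]],
    [[0,0,0.014],[0,0,0]],
    [[0,0,0.014],[0,0,0]],
    [[0,0,0.014],[0,0,0]],
    [[0,0,0.014],[0,0,0]]
  ]
}}

```text
clock: 44.4
tcp_pos: [0.4435, 0.1124, 0.0794]
orientation: [3.141, -0.005, 0.001]
contact_force: [-10.9, -2.8, 41.0]
grip_width: 0.0001
gripper_force: 20.9
```

It has bottomed out: the force rose to 41 N with only 1 mm of motion. Releasing now.

{"method": "servo_tool", "body": {
  "commands": [
    [[0,0,-0.02],[0,0,0]],
    [[0,0,-0.08],[0,0,0]],
    [[0,0,-0.2],[0,0,0]],
    [[0,0,-0.35],[0,0,0]],
    [[0,0,-0.5],[0,0,0]],
    [[0,0.15,-0.5],[0,0,0]],
    [[0,0.3,-0.5],[0,0,0]],
    [[0,0.45,-0.5],[0,0,0]],
    [[0,0.6,-0.5],[0,0,0]],
    [[0,0.75,-0.5],[0,0,0]],
    [[0,0.9,-0.5],[0,0,0]],
    [[0,1.0,-0.5],[0,0,0]],
    [[0,1.0,-0.5],[0,0,0]],
    [[0,1.0,-0.5],[0,0,0]]
  ]
}}

```text
clock: 45.8
tcp_pos: [0.4423, -0.1377, 0.2015]
orientation: [-3.141, 0.007, 0.001]
contact_force: [-0.3, 0.4, 0.0]
grip_width: -0.0001
gripper_force: 0.0
```

```bash
python3 - <<'E'
from jars import *
placed(); rel()
im,d=grab('top','end.png'); im2,_=grab('side','ends.png'); 
P=cloud('top',d); print('button',circ(blob(P,(.445,.113),.012,(.055,.08))))
cv2.imwrite('pics/endz.png',np.hstack([cv2.resize(im[90:290,130:330,::-1],(400,400)),cv2.resize(im2[100:300,130:330,::-1],(400,400))]))
E
```

```text
cell (0.604, 0.282) [0.6012, 0.2815, 0.1244, 0.6023, 0.2821, 0.029, 340.0]
 cell (0.604, 0.198) [0.6026, 0.1969, 0.1245, 0.6032, 0.1972, 0.0292, 331.0]
 cell (0.604, 0.114) [0.6019, 0.1152, 0.1245, 0.6029, 0.1153, 0.0292, 332.0]
 cell (0.53, 0.282) [0.5266, 0.2824, 0.1244, 0.5268, 0.2832, 0.029, 342.0]
 cell (0.53, 0.198) 14
 cell (0.53, 0.114) [0.5257, 0.1249, 0.1247, 0.5257, 0.1265, 0.0289, 315.0]
  rect [531.8 201.6] [63.8 77.2] 0.61 592 z [0.06   0.0625 0.0651]
  rect [566.5 199.9] [148.9 256.3] 0.11 743 z [0.0752 0.0818 0.085 ]
  rect [566.9 199. ] [100.9   8.9] 89.72 133 z [0.144  0.1477 0.1503]
at [ 0.4425 -0.1369  0.2015] yaw_y -90.16 clock 45.9 F [-0.1  0.5  0.2] w -0.0
button [4.453e-01 1.131e-01 6.820e-02 4.451e-01 1.129e-01 1.160e-02 5.200e+01]
```

View pics/endz.png

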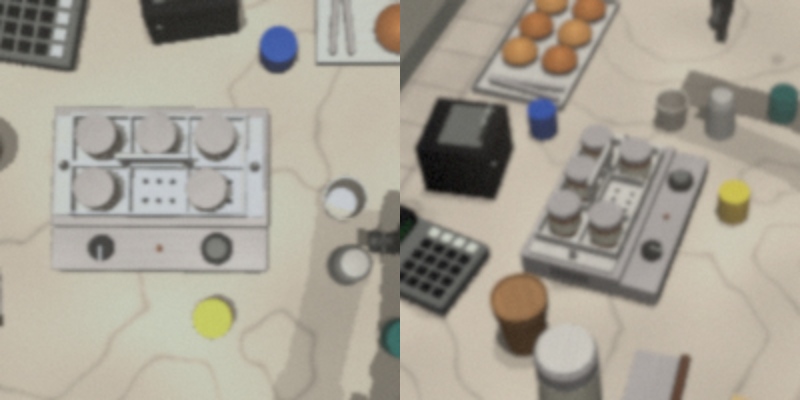

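The final view shows the rack flat on its pegs and five jars upright, one per cell. The button is back up at z 0.068, the bystanders stand where they were, and the arm is clear.

```bash
python3 -c "
from bench import r
print(r.hand_in())"
```

```text
the job is handed in; nothing more can be done
None
```

Handed in at about 46 s: the rack is home on both pegs, all five jars stand upright one per cell, and the start button was then pressed fully down and sprang back; the press peaked at 41 N at the wrist, through the closed fingertips.

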